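# Load tip boxes into the gravity-feed lane

### The job

Load the three pipette-tip boxes into the sloped lane of the bench dispenser so that they queue from the stop up as yellow, white, blue, loading them in that order: lay each one gently on the lane floor in the open loading mouth, not dropped, its red latch end facing downhill, and let it slide down to the stop or the box before it. Do not bump the light bar above the mouth, and leave the tubes, the tube rack and everything else on the bench where they stand.

Things in the scene. Friction and masses are not known exactly. Their poses are not given: they have to be found in the camera images.
- chute: sloped flow lane, fixed: low-friction white floor 68 mm wide between side strips 10 mm high, 3 mm thick; 305 mm long, falling at 25 degrees to a blue stop plate 30 mm high. Origin: on the floor surface at the stop's inner face, mid-width, 30 mm above the bench. x points UP the slope, y across, z square to the floor. A box laid flat and let go slides down by itself in about 1 s
- wires_end (a point): uphill end of the hold-down wires: chute x 172, z 64 mm, mid-width. From chute x = 0 to here two wires (y = +-18 mm, undersides 55 mm above the floor, flared ends up to 67 mm) roof the lane; two hoops carry them at x = 30 and 140 mm (tops 65 mm above the floor, outsides at y = +-43 mm). Boxes pass below, flat on the floor
- mouth (a point): middle of the open loading mouth, on the lane floor, mid-width: chute x = 240 mm. The mouth runs from chute x = 175 mm to the lane's open upper end at 305 mm; above it is only the light bar
- lightbar: white light bar across the lane above the mouth, fixed: 24 (x) x 230 (y) x 20 mm; origin: centre of underside. Its lower front edge is at chute x 310, z 180 mm: a vertical gripper over the mouth hits it; one square to the lane floor (tilted 25 degrees, leaning downhill) fits in front. 12 mm rods at y = +-100 mm run from it 122 mm further uphill, then down to the bench
- yellow: pipette-tip box, 90 long (x) x 60 wide (y) x 46 mm high, about 0.16 kg, grey base and a 15 mm high yellow lid. Origin: centre of the underside, z up through the lid. The latch end is the -x end: it has a 20 mm red stripe across the lid and a red plate on its end face. Starts flat on the bench, at any yaw
- white: pipette-tip box, 90 long (x) x 60 wide (y) x 46 mm high, about 0.16 kg, grey base and a 15 mm high white lid. Origin: centre of the underside, z up through the lid. The latch end is the -x end: it has a 20 mm red stripe across the lid and a red plate on its end face. Starts flat on the bench, at any yaw
- blue: pipette-tip box, 90 long (x) x 60 wide (y) x 46 mm high, about 0.16 kg, grey base and a 15 mm high blue lid. Origin: centre of the underside, z up through the lid. The latch end is the -x end: it has a 20 mm red stripe across the lid and a red plate on its end face. Starts flat on the bench, at any yaw
- yellow_latch (a point): middle of the latch end face of the yellow-lidded box: 45 mm from the box's centre towards its -x end, 23 mm above its underside
- white_latch (a point): middle of the latch end face of the white-lidded box: 45 mm from the box's centre towards its -x end, 23 mm above its underside
- blue_latch (a point): middle of the latch end face of the blue-lidded box: 45 mm from the box's centre towards its -x end, 23 mm above its underside
- tube_a: bystander: upright white tube with an orange cap, 30 mm diameter, 72 mm high, standing 10 to 16 mm from the yellow box's end away from the latch; origin: centre of the underside
- tube_b: bystander: upright white tube with a green cap, 30 mm diameter, 72 mm high, standing 10 to 16 mm from the latch end of the white box; origin: centre of the underside
- tube_rack: bystander: white tube rack block, 100 x 60 mm, 46 mm high with its caps; origin: centre of the underside
- amber_jar: bystander: amber glass jar with a black cap, 56 mm diameter, 75 mm high; origin: centre of the underside
- beaker: bystander: glass beaker, 66 mm diameter, 80 mm high; origin: centre of the underside
- red_cap: bystander: red screw cap, 44 mm diameter, 16 mm high; origin: centre of the underside
Mind the look-alikes: they are no part of the job. What is shaped like the white but brown is not meant.

How it is judged:
By the outcome, as a careful person would: the job done as asked, in the order asked, and still so for the second after the job is handed in, with the robot touching nothing.
It also fails if it takes over 72 s, if anything falls off the work surface, if the arm or the gripper's body presses on something with over 40 N, if the wrist force passes 120 N, or if a joint passes its speed limit or range.

### The arm

A 6-joint arm with a two-finger parallel gripper is mounted at the origin on the work surface. World frame = base frame: x ahead of the robot, y to its left, z up, the work surface at z = 0. Lengths are in mm, angles in degrees, forces in N, time in s.
With the tool pointing down it reaches from about 375 to 925 mm from the base axis. Payload 5.7 kg.
Tool frame: the origin (TCP) lies at the very end of the fingers, on their centre line; the grasp point (between the pads) lies 19 mm behind it; z points along the fingers, x is the direction in which the jaws open and shut, and the axes are right-handed (so a half turn about z gives the same grasp; the last joint's range is limited). The gripper opens to 85 mm and grips with 20 to 120 N. Pads are 22 mm wide; open, the fingers measure 114 mm over their backs; the gripper's body (76 mm by 85 mm) begins 54 mm behind the grasp point. The pads swing forward as they close: fully open they stand 13 mm farther back than shut.
Start: joints at [-71.511, 20.558, 86.54, -0, 72.909, -6.595], TCP at [254.35, -543.387, 231.267] pointing down, gripper open.
Joint ranges: [-170.27, 170.27], [-57.76, 135], [12.27, 136.19], [-55.21, 235.2], [11.17, 155.16], [-170.74, 170.74]. Speed limits (degrees/s): [136.94, 136.94, 180, 180, 180, 180].

### API

Orientations are given as a 3x3 rotation matrix whose columns are the frame's x, y, z axes.
In Python, from plant import * gives the robot as it stands.
- The arm moves only by the tool play_rows, never from a script. Its argument "plan" is a list of rows, each an object with "claw": the opening, from 0 (shut) to 1 (fully open); "slide": the shift along the world's x, y, z in mm, a list of three; "yaw": the turn about the world's z in degrees. In form: [{"claw": claw, "slide": [tx, ty, tz], "yaw": yaw}, ...]. A call has 1 to 12 rows; each row shifts and turns the commanded pose from where the row before left it; what a row does not reach is not made up. A row lasts 1/8 s, in which the tool goes at most 62.5 mm and 10.7 degrees, less where a joint would pass 70% of its speed; a pose out of reach is approached as far as the arm can. A call with a gripper value outside its range is refused whole. The fingers move at their own pace and stop on an object; "grip_force" is the grip in N (left out, the last holds). Time passes only in rows, so rows that do not move let the fingers close. It gives the time, the measured TCP pose, the force and the opening at its end, in the units of the state.
- get_state(): the state, without advancing time (a new reading comes with each control period).
- camera(name): name is "scene" or "top" or "wrist"; returns the picture (480x640x3 uint8, red, green, blue); there is no depth.
- get_calibration(name): a dict with "camera_matrix" (3x3 intrinsics, pixels), "world_to_cam" (4x4, takes a point from world to camera coordinates). Camera axes: x right, y down, z forward; pixel columns grow to the right and rows downward; lengths in mm; the calibration is good to about 2 mm. A picture is of the moment at which its call begins: read the wrist's pose just before it. get_calibration takes no time and is no camera call; for the wrist camera it gives the pose at the moment of the call.
- finish_job(): hands the job in, once; it reports no verdict.
The state is a dict: "clock": time; "joint_pos": joint angles; "qd": joint speeds; "effort": joint torques, N m; "tcp_pos": TCP position; "tool_rot": TCP orientation; "ft_force": force on the tool from outside, world axes, zero at the start; "ft_torque": the same for the moment, N m; "finger_gap": finger opening in mm.
Only numpy, scipy, OpenCV 4.12 (cv2) and the standard library are available. Lean on these libraries where they do the work, as an engineer would, in place of code of your own. Each camera call takes 0.05 s, during which the arm holds its last target.

## Working session

There is one attempt and no reset: what is moved stays moved. The work goes in short steps, Python scripts to look and compute and a tool call to move; the robot and the scene stay as the last step left them, time stands still between calls to the robot, and variables do not carry over. Pictures are saved under pics/ and viewed, and the job is handed in when it is done.

Besides the shell and the picture viewer there is one more tool, called after ">>>" by a JSON object that holds its "api" and its "payload". play_rows: Moves the arm, as the interface text tells. Its arguments: {"type":"object","properties":{"plan":{"type":"array"},"grip_force":{"type":"number"}},"required":["plan"]}

```bash
ls -la; mkdir -p pics
cat > h.py <<'E'
from plant import *
import numpy as np, cv2
def save(name,fn):
    im=camera(name); cv2.imwrite('pics/'+fn,im[:,:,::-1]); return im
E
python3 - <<'E'
from h import *
s=get_state(); print(s)
for n in ("scene","top","wrist"):
    c=get_calibration(n); print(n,np.array(c["camera_matrix"]).round(1).tolist(),np.array(c["world_to_cam"]).round(4).tolist())
    save(n,n+"0.png")
E
```

```text
total 12
drwxr-xr-x  3 agent agent 4096 Dec  7 09:13 .
drwxr-xr-x 23 root  root  4096 Dec  7 09:13 ..
drwxr-xr-x  2 agent agent 4096 Dec  7 09:13 pics
{'clock': 0.0, 'joint_pos': array([-7.15094455e+01,  2.05989158e+01,  8.66008831e+01,  1.78588011e-03,
        7.29106139e+01, -6.59531585e+00]), 'qd': array([ 0.0526826 ,  0.05280065,  0.01953067,  0.01017497, -0.04321681,
       -0.0049554 ]), 'effort': array([-1.42925899e-03, -5.27617836e+01, -2.78621399e+01, -3.63441750e-04,
        1.30487993e-02, -5.70291931e-06]), 'tcp_pos': array([ 254.15598146, -542.72499017,  230.43083798]), 'tool_rot': array([[ 4.23967210e-01, -9.05677351e-01, -5.82910058e-04],
       [-9.05675523e-01, -4.23967537e-01,  1.83703059e-03],
       [-1.91089194e-03, -2.50913360e-04, -9.99998143e-01]]), 'ft_force': array([0.24293732, 0.38342754, 0.02959725]), 'ft_torque': array([ 0.00517389, -0.06436336,  0.04185192]), 'finger_gap': 85.62444354745153}
scene [[607.3, 0.0, 318.3], [0.0, 607.3, 239.5], [0.0, 0.0, 1.0]] [[-0.2621, 0.9649, 0.0185, 123.9242], [0.582, 0.1733, -0.7945, -140.1331], [-0.7698, -0.1975, -0.607, 1881.7845], [0.0, 0.0, 0.0, 1.0]]
top [[438.5, 0.0, 322.6], [0.0, 438.5, 241.2], [0.0, 0.0, 1.0]] [[-0.0263, -0.9995, -0.016, 19.6319], [-0.9833, 0.0288, -0.1799, 512.5738], [0.1802, 0.011, -0.9836, 1112.5864], [0.0, 0.0, 0.0, 1.0]]
wrist [[350.3, 0.0, 320.6], [0.0, 350.3, 239.9], [0.0, 0.0, 1.0]] [[0.4237, -0.9058, -0.0023, -598.7445], [-0.8736, -0.4093, 0.2634, -33.746], [-0.2395, -0.1096, -0.9647, 378.9871], [0.0, 0.0, 0.0, 1.0]]
```

View pics/scene0.png

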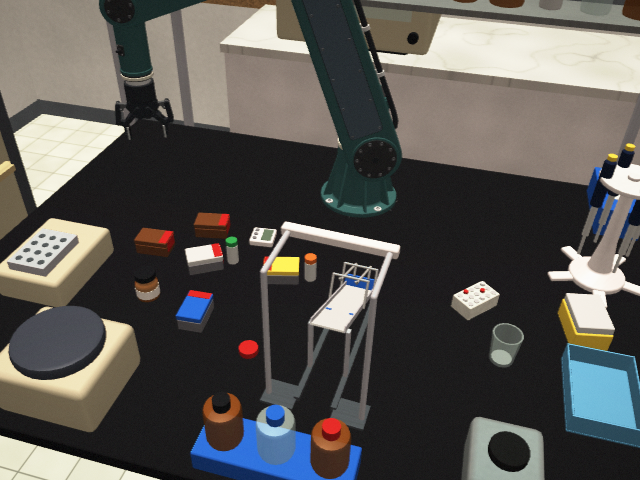

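View pics/top0.png

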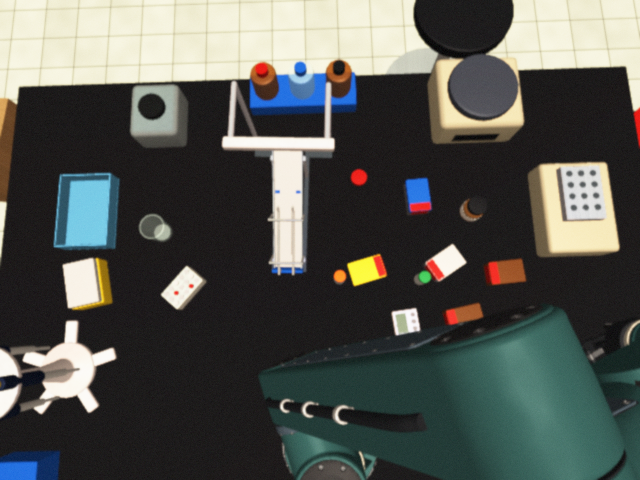

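View pics/wrist0.png

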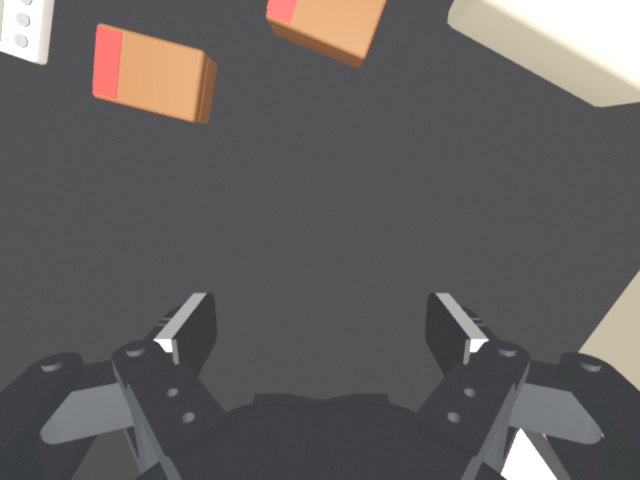

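Run:
```python
from h import *
s=get_state(); c=get_calibration("wrist"); W=np.array(c["world_to_cam"]); 
p=-W[:3,:3].T@W[:3,3]; print("cam world",p, "in tool",s["tool_rot"].T@(p-s["tcp_pos"]), "axis in tool",s["tool_rot"].T@W[2,:3])
im=cv2.imread('pics/top0.png'); cv2.imwrite('pics/top0c.png',cv2.resize(im[120:290,215:345],None,fx=4.5,fy=3.5,interpolation=cv2.INTER_CUBIC)[:600])
cv2.imwrite('pics/top0c.png',cv2.resize(im[130:280,210:350],None,fx=4,fy=4,interpolation=cv2.INTER_CUBIC))
im=cv2.imread('pics/scene0.png'); cv2.imwrite('pics/scene0c.png',cv2.resize(im[215:415,250:410],None,fx=3,fy=3,interpolation=cv2.INTER_CUBIC))
cv2.imwrite('pics/scene0g.png',cv2.resize(im[0:150,80:230],None,fx=4,fy=4,interpolation=cv2.INTER_CUBIC))
```

```text
cam world [ 315.00945467 -514.67620095  373.21231463] in tool [-1.34255659e-02 -6.70609064e+01 -1.42558629e+02] axis in tool [-7.34565671e-04  2.63579226e-01  9.64637472e-01]
```

View pics/top0c.png

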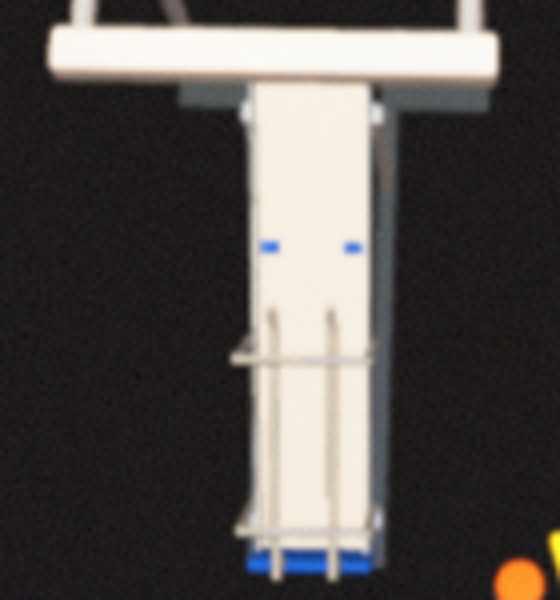

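View pics/scene0c.png

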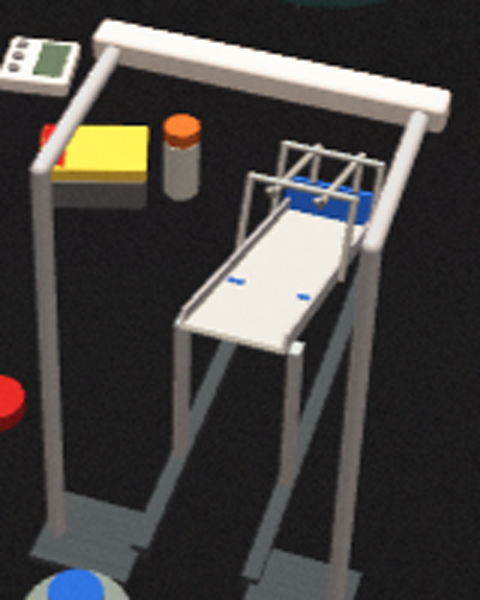

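View pics/scene0g.png

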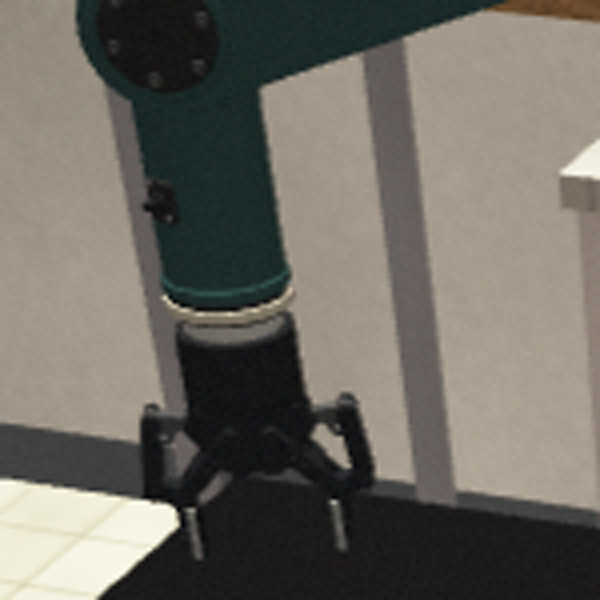

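```bash
cat >> h.py <<'E'
from scipy.optimize import least_squares
def proj(n,P,c=None):
    c=c or get_calibration(n); K=np.array(c["camera_matrix"]);W=np.array(c["world_to_cam"])
    P=np.atleast_2d(P); q=(W[:3,:3]@P.T).T+W[:3,3]; q=q@K.T; return q[:,:2]/q[:,2:]
def ray(n,uv,c=None):
    c=c or get_calibration(n); K=np.array(c["camera_matrix"]);W=np.array(c["world_to_cam"])
    o=-W[:3,:3].T@W[:3,3]; d=W[:3,:3].T@np.linalg.solve(K,[uv[0],uv[1],1]); return o,d/np.linalg.norm(d)
def onz(n,uv,z,c=None):
    o,d=ray(n,uv,c); return o+d*(z-o[2])/d[2]
def tri(obs):
    A=np.zeros((3,3));b=np.zeros(3)
    for (o,d) in obs:
        M=np.eye(3)-np.outer(d,d);A+=M;b+=M@o
    p=np.linalg.solve(A,b); return p,[np.linalg.norm((np.eye(3)-np.outer(d,d))@(p-o)) for o,d in obs]
S,C=np.sin(np.radians(25)),np.cos(np.radians(25))
def chute2w(p,q):
    X,Y,a=p[:3]; Z=p[3] if len(p)>3 else 30
    q=np.atleast_2d(q); h=q[:,0]*C-q[:,2]*S; z=Z+q[:,0]*S+q[:,2]*C
    return np.c_[X+h*np.cos(a)-q[:,1]*np.sin(a),Y+h*np.sin(a)+q[:,1]*np.cos(a),z]
E
python3 - <<'E'
from h import *
T=lambda x,y:(210+(x+.5)/4-.5,130+(y+.5)/4-.5)
Sc=lambda x,y:(250+(x+.5)/3-.5,215+(y+.5)/3-.5)
obs=[("top",(172,18,64),T(272,313)),("top",(172,-18,64),T(331,313)),("scene",(172,-18,64),Sc(274,188)),("scene",(172,18,64),Sc(320,200)),
("top",(140,42,63),T(236,357)),
("scene",(305,-35.5,10),Sc(180,321)),("scene",(305,35.5,10),Sc(291,346)),
("top",(310,115,180),T(53,77)),("top",(310,-115,180),T(496,79)),]
def f(p):
    r=[]
    for n,m,px in obs: r+=list(proj(n,chute2w(p,m))[0]-px)
    return r
for p0 in ([500,60,0],[500,60,0,30]):
    s=least_squares(f,p0,loss='soft_l1'); print(s.x.round(2)); print(np.array(f(s.x)).reshape(-1,2).round(1).tolist())
# independent triangulation
for a,b in ((T(272,313),Sc(320,200)),(T(331,313),Sc(274,188)),(T(270,247),Sc(304,297)),(T(353,247),Sc(236,281))):
    print(tri([ray("top",a),ray("scene",b)]))
# ring
st=get_state();p=st["tcp_pos"]
for H in (180,190,200,210,220):
    for y in (0,):
        q=proj("scene",p+[0,0,H])[0]; W=np.array(get_calibration("scene")["world_to_cam"]); dep=(W[:3,:3]@(p+[0,0,H])+W[:3,3])[2]
        print(H,(q-[80,0])*4,"px/mm crop",4*607.3/dep)
E
```

```text
[453.5   97.85  31.38]
[[-0.1, -2.4], [-0.0, -2.3], [-1.2, 0.7], [-0.5, 0.1], [-0.6, -0.5], [2.4, -3.5], [-0.3, -3.7], [0.1, 0.7], [-0.4, 0.7]]
[453.52  98.05  31.38  27.07]
[[-0.1, -2.1], [-0.0, -2.0], [-1.2, 1.7], [-0.5, 1.2], [-0.5, -0.3], [2.4, -2.4], [-0.3, -2.7], [0.4, 1.2], [-0.5, 1.2]]
(array([577.98438135, 111.16655213, 156.97748352]), [np.float64(0.08281470732608115), np.float64(0.08281470732605628)])
(array([576.3673997 ,  75.83119634, 158.47545163]), [np.float64(0.6831454009446442), np.float64(0.6831454009446851)])
(array([633.44498229, 115.70717112, 112.71653798]), [np.float64(1.4308496229188816), np.float64(1.430849622918909)])
(array([631.56678523,  63.87660387, 112.77797014]), [np.float64(0.3490857726179535), np.float64(0.34908577261793694)])
180 [230.98508488 309.10318648] px/mm crop 1.5732608439128606
190 [228.42756942 293.99141099] px/mm crop 1.5794695921866129
200 [225.84978793 278.7598881 ] px/mm crop 1.585727539277985
210 [223.25149855 263.40718881] px/mm crop 1.592035272298568
220 [220.63245558 247.93186128] px/mm crop 1.59839338773895
```

Run:
```python
from h import *
for n,uv in dict(yellow=(366,270),white=(445,262),blue=(418,194),jar=(473,208),red=(359,177),tubeA=(340,277),tubeB=(425,277)).items(): print(n,onz("top",uv,46 if n in("yellow","white","blue") else 60).round(0))
```

```text
yellow [ 433. -106.   46.]
white [ 448. -313.   46.]
blue [ 634. -254.   46.]
jar [ 588. -393.   60.]
red [682. -97.  60.]
tubeA [416. -37.  60.]
tubeB [ 409. -255.   60.]
```

>>> {"api": "play_rows", "payload": {"plan": [{"claw": 1,"slide": [21,32,13],"yaw": -10.2},{"claw": 1,"slide": [21,32,13],"yaw": -10.2},{"claw": 1,"slide": [21,32,13],"yaw": -10.2},{"claw": 1,"slide": [21,32,13],"yaw": -10.2},{"claw": 1,"slide": [21,32,13],"yaw": -10.2},{"claw": 1,"slide": [21,32,13],"yaw": -10.2},{"claw": 1,"slide": [21,32,13],"yaw": -10.2},{"claw": 1,"slide": [21,32,13],"yaw": -10.2},{"claw": 1,"slide": [21,32,13],"yaw": -10.2},{"claw": 1,"slide": [21,32,13],"yaw": -10.2},{"claw": 1,"slide": [0,0,0],"yaw": 0}], "grip_force": 20}}

```text
clock: 1.52
tcp_pos: [465.7, -221.7, 362.1]
tool_rot: [[-0.973, -0.229, 0.002], [-0.229, 0.973, -0.0], [-0.002, -0.001, -1.0]]
ft_force: [0.3, 0.1, -0.1]
finger_gap: 85.2
```

```bash
cat >> h.py <<'E'
import pickle
def shot(fn,n="wrist"):
    c=get_calibration(n); im=save(n,fn+".png"); pickle.dump(c,open('pics/'+fn+".pkl","wb"))
def cal(fn): return pickle.load(open('pics/'+fn+".pkl","rb"))
E
python3 - <<'E'
from h import *
s=get_state(); print(s["clock"],s["joint_pos"],s["tcp_pos"]); shot("w1")
E
```

```text
1.525 [-3.31651712e+01  7.90629566e+00  8.53948416e+01  4.55302837e-02
  8.65995786e+01  1.33600705e+02] [ 465.71442355 -221.68937403  362.10959907]
```

View pics/w1.png

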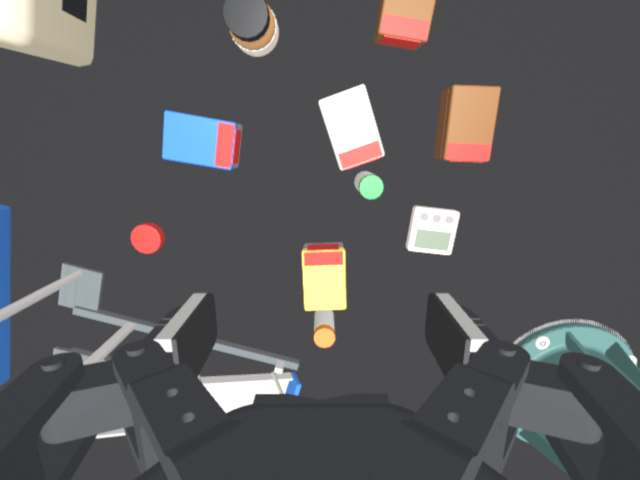

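>>> {"api": "play_rows", "payload": {"plan": [{"claw": 1,"slide": [35,35,0],"yaw": 0},{"claw": 1,"slide": [35,35,0],"yaw": 0},{"claw": 1,"slide": [0,0,0],"yaw": 0},{"claw": 1,"slide": [0,0,0],"yaw": 0}]}}

```text
clock: 2.08
tcp_pos: [533.5, -154.3, 360.5]
tool_rot: [[-0.974, -0.227, -0.002], [-0.227, 0.974, -0.0], [0.002, 0.0, -1.0]]
ft_force: [0.9, 0.2, 0.9]
finger_gap: 85.4
```

Run:
```python
from h import *
s=get_state(); print(s["clock"],s["tcp_pos"]); shot("w2")
for f,(x0,y0,x1,y1),o in (("w1",(150,75,400,320),"w1c"),("w2",(150,75,470,435),"w2c")):
    im=cv2.imread(f'pics/{f}.png')[y0:y1,x0:x1]; k=2.4 if f=="w1" else 1.65
    cv2.imwrite(f'pics/{o}.png',cv2.resize(im,None,fx=k,fy=k,interpolation=cv2.INTER_CUBIC))
```

```text
2.075 [ 533.46419838 -154.31283863  360.48682774]
```

View pics/w1c.png

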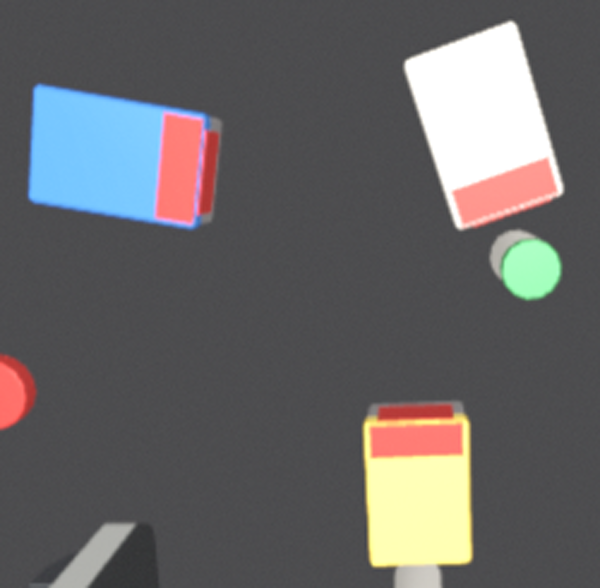

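View pics/w2.png

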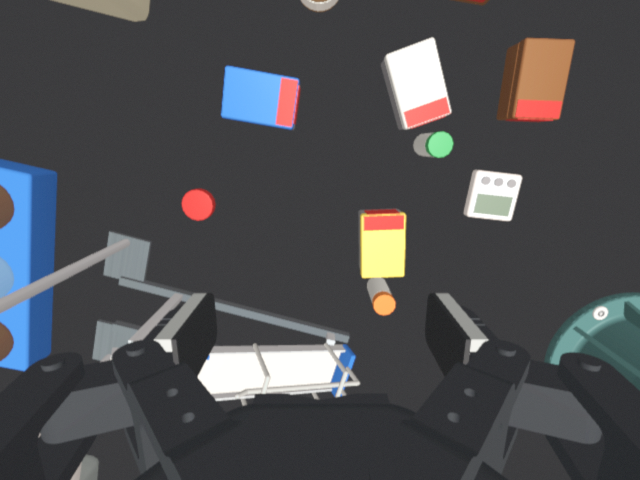

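Run:
```python
from h import *
im=cv2.imread('pics/w2.png')[30:290,210:465]
cv2.imwrite('pics/w2c.png',cv2.resize(im,None,fx=2.3,fy=2.3,interpolation=cv2.INTER_CUBIC))
im=cv2.imread('pics/w2.png')[220:440,90:380]
cv2.imwrite('pics/w2d.png',cv2.resize(im,None,fx=2.7,fy=2.7,interpolation=cv2.INTER_CUBIC))
```

```text
(no output)
```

View pics/w2c.png

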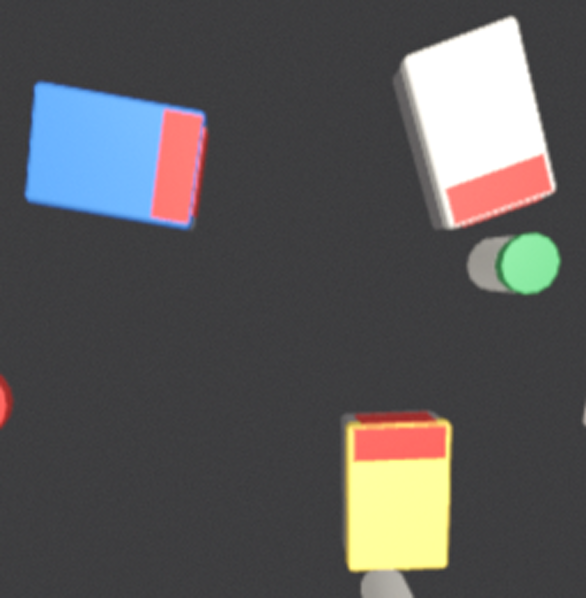

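View pics/w2d.png

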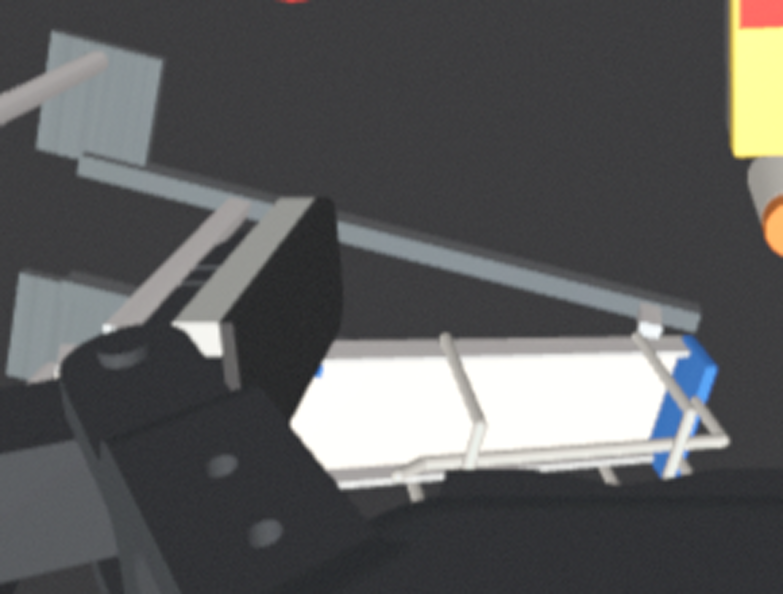

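Run:
```python
from h import *
a=lambda x,y:(150+(x+.5)/2.4-.5,75+(y+.5)/2.4-.5)
b=lambda x,y:(210+(x+.5)/2.3-.5,30+(y+.5)/2.3-.5)
# order: latch-left.. for each: two latch corners, two far corners
D=dict(yellow=([(363,418),(469,418),(472,564),(370,566)],[(345,423),(450,421),(448,567),(350,571)]),
white=([(460,229),(563,190),(515,22),(405,65)],[(449,228),(554,188),(515,18),(403,63)]),
blue=([(208,115),(197,228),(29,201),(36,86)],[(206,112),(192,227),(26,201),(36,83)]))
c1,c2=cal("w1"),cal("w2")
for n,(p,q) in D.items():
    P=[];
    for u,v in zip(p,q):
        x,e=tri([ray(0,a(*u),c1),ray(0,b(*v),c2)]); P.append(x)
    P=np.array(P); print(n,"tri z",P[:,2].round(1))
    for cc,pts,f in ((c1,p,a),(c2,q,b)):
        Q=np.array([onz(0,f(*u),46,cc) for u in pts])
        ax=(Q[2]+Q[3]-Q[0]-Q[1])/2; ay=(Q[1]+Q[2]-Q[0]-Q[3])/2
        print("  centre",Q.mean(0).round(1),"L",np.linalg.norm(ax).round(1),"Wd",np.linalg.norm(ay).round(1),"yaw",np.degrees(np.arctan2(ax[1],ax[0])).round(1),"yaw from width",np.degrees(np.arctan2(ay[1],ay[0])).round(1))
```

```text
yellow tri z [36.1 39.3 46.1 50.7]
  centre [ 434.9 -108.8   46. ] L 91.8 Wd 60.7 yaw 105.2 yaw from width -166.2
  centre [ 435.4 -108.5   46. ] L 90.6 Wd 59.9 yaw 106.4 yaw from width -165.1
white tri z [38.8 41.7 41.5 38.4]
  centre [ 447.6 -314.3   46. ] L 87.2 Wd 58.5 yaw -57.5 yaw from width -146.5
  centre [ 448.6 -313.6   46. ] L 86.1 Wd 59.2 yaw -57.7 yaw from width -146.5
blue tri z [42.4 47.  44.1 41.1]
  centre [ 632.1 -255.6   46. ] L 89.1 Wd 58.4 yaw 4.1 yaw from width 93.4
  centre [ 632.5 -255.3   46. ] L 89.2 Wd 58.2 yaw 4.4 yaw from width 94.2
```

>>> {"api": "play_rows", "payload": {"plan": [{"claw": 1,"slide": [0,55,10],"yaw": 0},{"claw": 1,"slide": [0,55,10],"yaw": 0},{"claw": 1,"slide": [0,55,10],"yaw": 0},{"claw": 1,"slide": [0,0,0],"yaw": 0},{"claw": 1,"slide": [0,0,0],"yaw": 0}]}}

```text
clock: 2.75
tcp_pos: [533.9, 10.3, 391.2]
tool_rot: [[-0.974, -0.226, -0.0], [-0.226, 0.974, -0.001], [0.0, -0.001, -1.0]]
ft_force: [-0.4, -0.3, 0.3]
finger_gap: 85.2
```

Run:
```python
from h import *
s=get_state(); print(s["clock"],s["tcp_pos"]); shot("w3")
```

```text
2.75 [533.92551955  10.29170825 391.19201576]
```

View pics/w3.png

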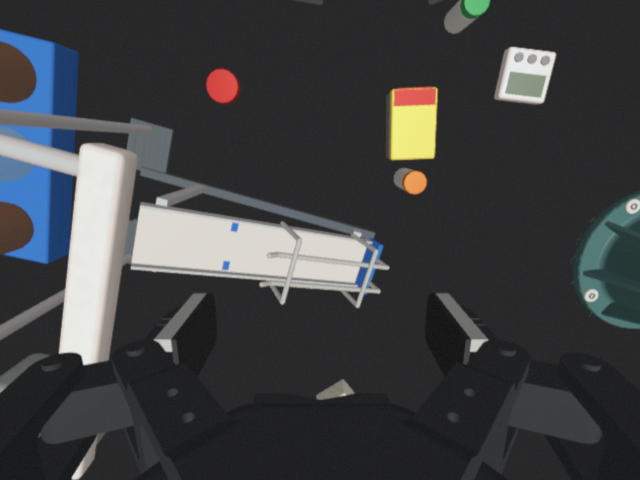

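Good view of the lane and bar. One more from a shifted place.

>>> {"api": "play_rows", "payload": {"plan": [{"claw": 1,"slide": [-50,35,0],"yaw": 0},{"claw": 1,"slide": [-50,35,0],"yaw": 0},{"claw": 1,"slide": [0,0,0],"yaw": 0},{"claw": 1,"slide": [0,0,0],"yaw": 0}]}}

```text
clock: 3.3
tcp_pos: [434.9, 80.3, 391.4]
tool_rot: [[-0.974, -0.225, 0.001], [-0.225, 0.974, -0.001], [-0.001, -0.001, -1.0]]
ft_force: [0.1, 0.1, -0.3]
finger_gap: 85.2
```

Run:
```python
from h import *
s=get_state(); print(s["clock"],s["tcp_pos"]); shot("w4")
im=cv2.imread('pics/w3.png')[130:350,50:400]
cv2.imwrite('pics/w3c.png',cv2.resize(im,None,fx=2.25,fy=2.25,interpolation=cv2.INTER_CUBIC))
```

```text
3.3 [434.89240164  80.34816558 391.35319883]
```

View pics/w3c.png

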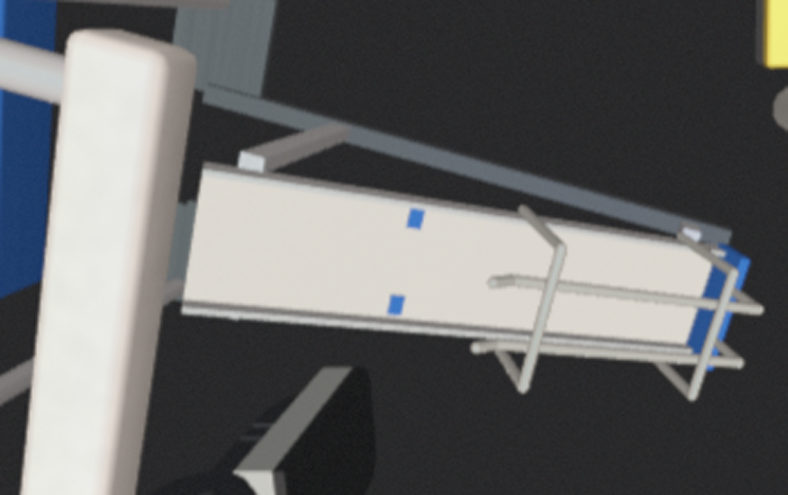

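View pics/w4.png

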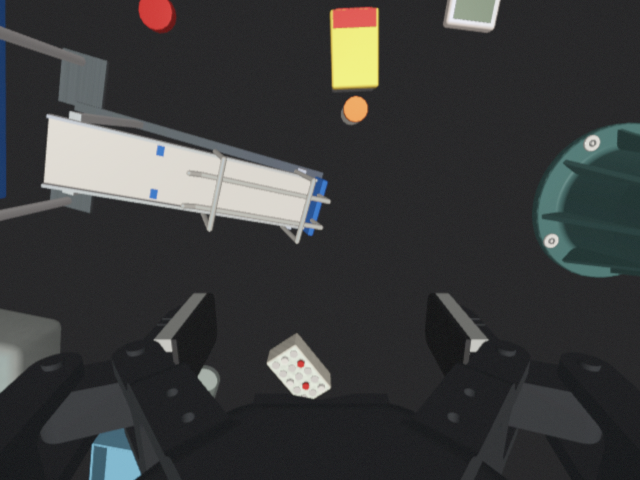

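Run:
```python
from h import *
im=cv2.imread('pics/w4.png')[95:260,30:345]
cv2.imwrite('pics/w4c.png',cv2.resize(im,None,fx=2.5,fy=2.5,interpolation=cv2.INTER_CUBIC))
```

```text
(no output)
```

View pics/w4c.png

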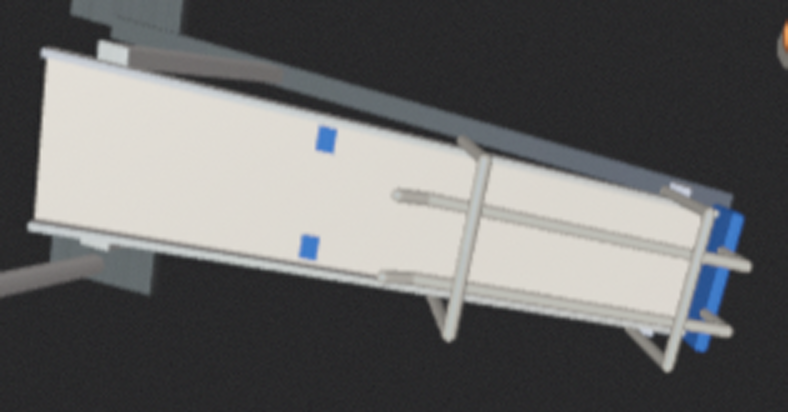

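```bash
cat > fit.py <<'E'
from h import *
T=lambda x,y:(210+(x+.5)/4-.5,130+(y+.5)/4-.5)
Sc=lambda x,y:(250+(x+.5)/3-.5,215+(y+.5)/3-.5)
A=lambda x,y:(50+(x+.5)/2.25-.5,130+(y+.5)/2.25-.5)
B=lambda x,y:(30+(x+.5)/2.5-.5,95+(y+.5)/2.5-.5)
c3,c4=cal("w3"),cal("w4")
M=[((305,-35.5,10),(206,165),(44,50)),((305,35.5,10),(183,311),(31,228)),((172,-18,64),(491,282),(395,195)),((172,18,64),(475,348),(383,276)),
((140,-41.5,63.5),(562,247),(486,160)),((140,41.5,63.5),(524,388),(450,337)),((30,-41.5,63.5),(733,270),(710,212)),((30,41.5,63.5),(693,398),(667,368))]
if __name__=="__main__":
    for m,u,v in M+[("mark-",(416,218),(326,139)),("mark+",(397,305),(309,247))]:
        print(m,tri([ray(0,A(*u),c3),ray(0,B(*v),c4)])[0].round(1))
    def f(p):
        r=[]
        for m,u,v in M:
            P=chute2w(p,m); r+=list(proj(0,P,c3)[0]-A(*u))+list(proj(0,P,c4)[0]-B(*v))
        return r
    for p0 in ([450,95,-.04],[450,95,-.04,30]):
        s=least_squares(f,p0,loss='soft_l1'); print(s.x.round(3)); print(np.array(f(s.x)).reshape(-1,2).round(1).tolist())
    p=s.x
    im=cv2.resize(cv2.imread('pics/w3.png')[130:350,50:400],None,fx=2.25,fy=2.25,interpolation=cv2.INTER_CUBIC)
    iA=lambda q:tuple(int(round(k)) for k in ((q-[50,130]+.5)*2.25))
    def line(a,b,col):
        P=proj(0,chute2w(p,[a,b]),c3); cv2.line(im,iA(P[0]),iA(P[1]),col,1)
    for z,col in ((180,(0,0,255)),(200,(0,255,0))):
        line((310,-115,z),(310,115,z),col); line((334,-115,z),(334,115,z),col); line((310,-115,z),(334,-115,z),col)
    for y in (-34,34): line((0,y,0),(305,y,0),(255,0,255))
    line((0,-34,0),(0,34,0),(255,0,255))
    cv2.imwrite('pics/w3o.png',im)
    for n,fn in (("top","top0"),):
        im=cv2.imread(f'pics/{fn}.png')
        def l2(a,b,col):
            P=proj(n,chute2w(p,[a,b])); cv2.line(im,tuple(P[0].round().astype(int)*1),tuple(P[1].round().astype(int)),col,1)
        k=4; im=cv2.resize(im[130:280,210:350],None,fx=4,fy=4,interpolation=cv2.INTER_CUBIC)
        def l2(a,b,col):
            P=(proj(n,chute2w(p,[a,b]))-[210,130]+.5)*4; P=P.round().astype(int); cv2.line(im,tuple(map(int,P[0])),tuple(map(int,P[1])),col,1)
        for z,col in ((180,(0,0,255)),(200,(0,255,0))):
            l2((310,-115,z),(310,115,z),col); l2((334,-115,z),(334,115,z),col)
        for y in (-34,34): l2((0,y,0),(305,y,0),(255,0,255))
        cv2.imwrite('pics/topo.png',im)
E
python3 fit.py
```

```text
(305, -35.5, 10) [722.6  48.4 162.4]
(305, 35.5, 10) [724.1 121.7 166.4]
(172, -18, 64) [579.5  74.7 161.3]
(172, 18, 64) [580.5 110.5 161.4]
(140, -41.5, 63.5) [548.9  53.7 144.6]
(140, 41.5, 63.5) [552.4 135.1 145. ]
(30, -41.5, 63.5) [449.2  58.3  95.9]
(30, 41.5, 63.5) [453.1 139.2 103.1]
mark- [629.6  63.7 115.9]
mark+ [631.7 115.3 116.6]
[ 4.50494e+02  9.90330e+01 -5.10000e-02]
[[-1.5, 3.1], [-1.2, 0.8], [-0.6, -0.6], [-1.3, -0.8], [1.2, -0.1], [1.5, -0.0], [0.8, -0.5], [0.2, 0.3], [0.7, -0.5], [0.1, -0.9], [-0.4, 0.9], [-0.5, 0.4], [1.1, 0.4], [0.4, -0.1], [-0.5, 0.0], [0.2, 0.2]]
[ 4.50962e+02  9.95560e+01 -5.10000e-02  2.80270e+01]
[[-1.0, 3.1], [-0.2, 1.3], [-0.2, -0.9], [-0.3, -0.7], [0.9, -0.3], [1.6, 0.2], [0.6, -0.9], [0.4, 0.3], [0.3, -0.6], [0.1, -0.6], [-0.7, 0.5], [-0.4, 0.3], [0.4, 0.3], [-0.0, 0.0], [-1.1, -0.3], [-0.1, 0.1]]
```

View pics/w3o.png

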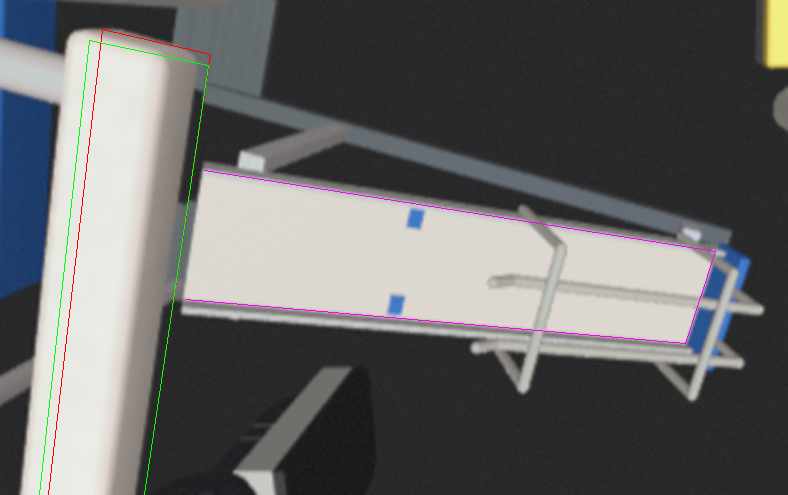

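View pics/topo.png

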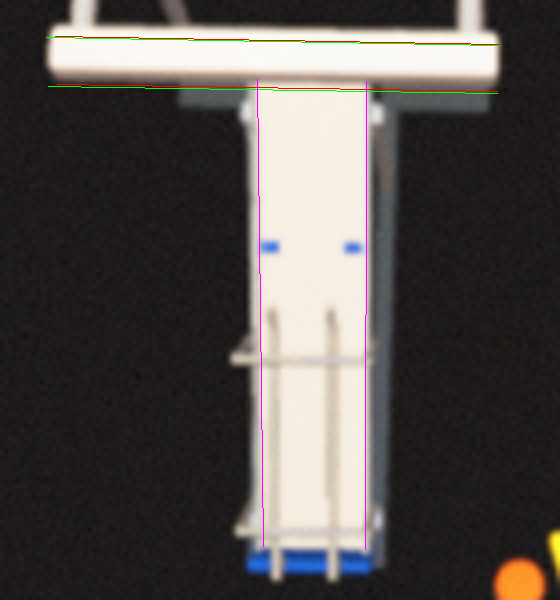

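Run:
```python
from h import *
c=cal("w4"); s=get_state(); R=s["tool_rot"];p=s["tcp_pos"]
for t in (-8,0,6,13,20):
    for x in (-42.6,42.6,-57):
        print(t,x,[proj(0,p+R@np.array([x,y,-t]),c)[0].round(0).tolist() for y in (-11,11)])
im=cv2.imread('pics/w4.png')[270:480,30:330]
cv2.imwrite('pics/w4f.png',cv2.resize(im,None,fx=2.6,fy=2.6,interpolation=cv2.INTER_CUBIC))
```

```text
-8 -42.6 [[228.0, 270.0], [231.0, 313.0]]
-8 42.6 [[414.0, 269.0], [411.0, 313.0]]
-8 -57 [[196.0, 270.0], [200.0, 313.0]]
0 -42.6 [[223.0, 276.0], [226.0, 322.0]]
0 42.6 [[419.0, 276.0], [415.0, 322.0]]
0 -57 [[190.0, 276.0], [194.0, 322.0]]
6 -42.6 [[219.0, 281.0], [223.0, 328.0]]
6 42.6 [[423.0, 281.0], [419.0, 328.0]]
6 -57 [[184.0, 281.0], [190.0, 328.0]]
13 -42.6 [[214.0, 288.0], [218.0, 337.0]]
13 42.6 [[428.0, 288.0], [424.0, 337.0]]
13 -57 [[178.0, 288.0], [184.0, 337.0]]
20 -42.6 [[209.0, 295.0], [213.0, 346.0]]
20 42.6 [[433.0, 295.0], [429.0, 346.0]]
20 -57 [[171.0, 295.0], [177.0, 346.0]]
```

View pics/w4f.png

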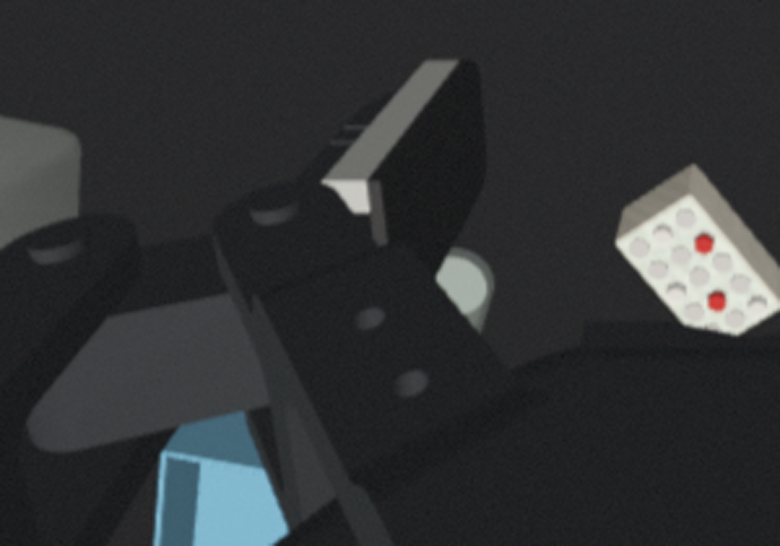

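>>> {"api": "play_rows", "payload": {"plan": [{"claw": 1,"slide": [1.9,-44.7,-30],"yaw": 1.9},{"claw": 1,"slide": [1.9,-44.7,-50],"yaw": 0},{"claw": 1,"slide": [1.9,-44.7,-50],"yaw": 0},{"claw": 1,"slide": [1.9,-44.7,-50],"yaw": 0},{"claw": 1,"slide": [1.9,-44.7,-50],"yaw": 0},{"claw": 1,"slide": [0,0,-50],"yaw": 0},{"claw": 1,"slide": [0,0,0],"yaw": 0},{"claw": 1,"slide": [0,0,0],"yaw": 0}]}}

```text
clock: 4.35
tcp_pos: [444.3, -130.5, 125.8]
tool_rot: [[-0.966, -0.258, 0.001], [-0.258, 0.966, -0.0], [-0.001, -0.001, -1.0]]
ft_force: [0.1, -1.0, 0.6]
finger_gap: 85.7
```

Run:
```python
from h import *
s=get_state(); print(s["clock"],s["tcp_pos"]); shot("w5")
```

```text
4.35 [ 444.28789764 -130.46617693  125.82024107]
```

View pics/w5.png

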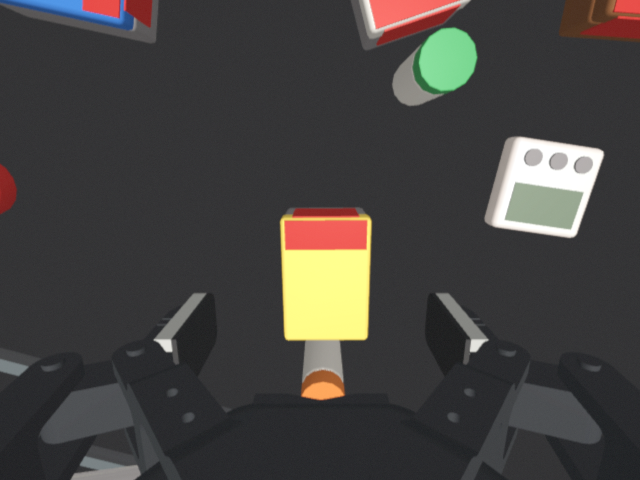

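```bash
cat >> h.py <<'E'
def boxfit(fn,pts,z=46):
    # pts: latch pair, far pair in ring order
    c=cal(fn); Q=np.array([onz(0,u,z,c) for u in pts]); ax=(Q[2]+Q[3]-Q[0]-Q[1])/2; ay=(Q[1]+Q[2]-Q[0]-Q[3])/2
    print("centre",Q.mean(0).round(1),"L",np.linalg.norm(ax).round(1),"W",np.linalg.norm(ay).round(1),"yaw",np.degrees(np.arctan2(ax[1],ax[0])).round(1),"wyaw",np.degrees(np.arctan2(ay[1],ay[0])).round(1))
E
python3 - <<'E'
from h import *
boxfit("w5",[(281,217),(370,217),(368.5,339.5),(285,339.5)])
im=cv2.imread('pics/w5.png')[195:350,260:390]
cv2.imwrite('pics/w5c.png',cv2.resize(im,None,fx=3.8,fy=3.8,interpolation=cv2.INTER_CUBIC))
E
```

```text
centre [ 435.1 -108.7   46. ] L 88.9 W 58.5 yaw 105.7 wyaw -165.1
```

View pics/w5c.png

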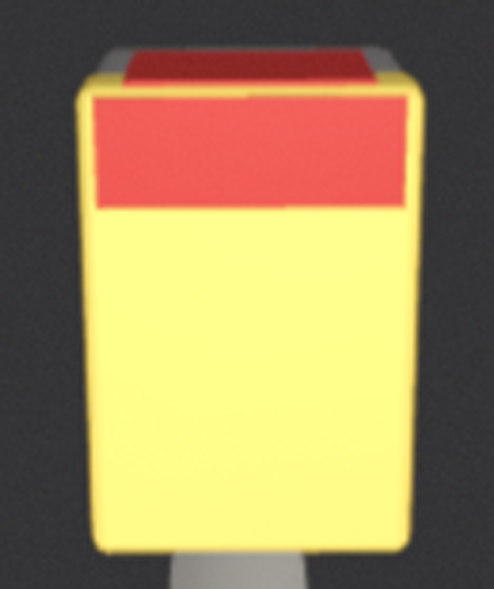

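>>> {"api": "play_rows", "payload": {"plan": [{"claw": 1,"slide": [0.2,-13,-30],"yaw": 0},{"claw": 1,"slide": [0,0,-40],"yaw": 0},{"claw": 1,"slide": [0,0,-30],"yaw": 0},{"claw": 1,"slide": [0,0,-12],"yaw": 0},{"claw": 1,"slide": [0,0,0],"yaw": 0}]}}

```text
clock: 5.03
tcp_pos: [444.5, -142.8, 13.7]
tool_rot: [[-0.966, -0.259, 0.001], [-0.259, 0.966, -0.001], [-0.001, -0.001, -1.0]]
ft_force: [-0.4, -0.2, 0.7]
finger_gap: 85.2
```

>>> {"api": "play_rows", "payload": {"plan": [{"claw": 0.6,"slide": [0,0,0],"yaw": 0},{"claw": 0.6,"slide": [0,0,0],"yaw": 0},{"claw": 0.6,"slide": [0,0,0],"yaw": 0},{"claw": 0.6,"slide": [0,0,0],"yaw": 0}], "grip_force": 25}}

```text
clock: 5.52
tcp_pos: [444.7, -143.1, 14.3]
tool_rot: [[-0.966, -0.259, 0.003], [-0.259, 0.966, -0.001], [-0.002, -0.002, -1.0]]
ft_force: [0.4, 1.2, 5.9]
finger_gap: 59.5
```

>>> {"api": "play_rows", "payload": {"plan": [{"claw": 0.6,"slide": [0,0,10],"yaw": 0},{"claw": 0.6,"slide": [0,0,30],"yaw": 0},{"claw": 0.6,"slide": [0,0,50],"yaw": 0},{"claw": 0.6,"slide": [0,0,50],"yaw": 0},{"claw": 0.6,"slide": [0,0,0],"yaw": 0}]}}

```text
clock: 6.15
tcp_pos: [446.4, -144.0, 157.4]
tool_rot: [[-0.966, -0.259, 0.008], [-0.259, 0.966, -0.004], [-0.007, -0.006, -1.0]]
ft_force: [0.4, 0.2, -2.5]
finger_gap: 59.7
```

Run:
```python
from h import *
s=get_state(); print(s["clock"],s["tcp_pos"],s["ft_force"].round(2),s["ft_torque"].round(3),s["finger_gap"]); shot("w6"); shot("s6","scene")
im=cv2.imread('pics/s6.png')[120:350,200:400]
cv2.imwrite('pics/s6c.png',cv2.resize(im,None,fx=2.6,fy=2.6,interpolation=cv2.INTER_CUBIC))
```

```text
6.15 [ 446.37428513 -143.98629758  157.41291383] [ 0.35  0.18 -2.54] [-0.028 -0.04  -0.013] 59.663158973230004
```

View pics/w6.png

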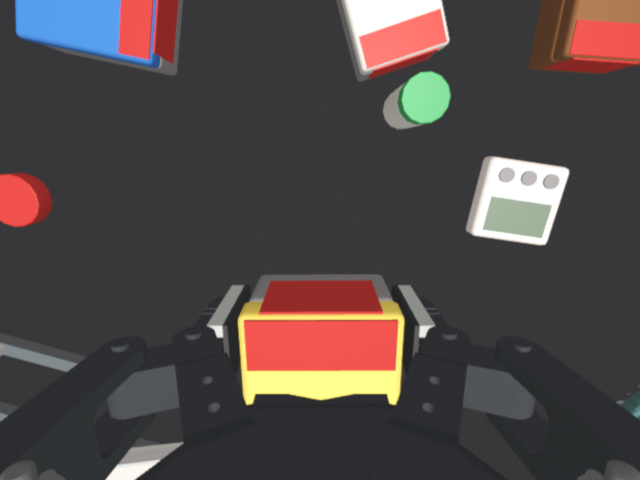

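View pics/s6c.png

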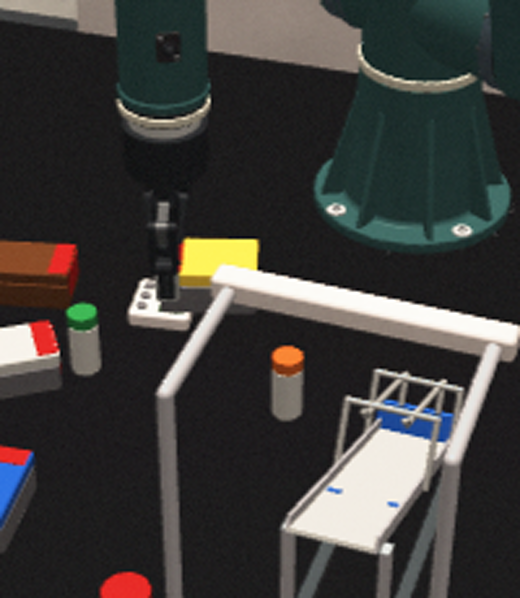

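>>> {"api": "play_rows", "payload": {"plan": [{"claw": 0.6,"slide": [1,0,20],"yaw": 10.5},{"claw": 0.6,"slide": [1,5,20],"yaw": 10.5},{"claw": 0.6,"slide": [1,10,20],"yaw": 10.5},{"claw": 0.6,"slide": [1,10,20],"yaw": 10.5},{"claw": 0.6,"slide": [1,10,0],"yaw": 10.5},{"claw": 0.6,"slide": [1,10,0],"yaw": 10.5},{"claw": 0.6,"slide": [1,10,0],"yaw": 10.5},{"claw": 0.6,"slide": [1,10,0],"yaw": 10.5},{"claw": 0.6,"slide": [1,10,0],"yaw": 10.5},{"claw": 0.6,"slide": [1,10,0],"yaw": 10.5},{"claw": 0.6,"slide": [1,10,0],"yaw": 10.5},{"claw": 0.6,"slide": [1,10,0],"yaw": 10.5}]}}

```text
clock: 7.75
tcp_pos: [454.0, -36.9, 231.0]
tool_rot: [[0.781, -0.625, -0.004], [-0.625, -0.781, 0.001], [-0.004, 0.002, -1.0]]
ft_force: [-0.1, 0.1, -1.5]
finger_gap: 59.5
```

>>> {"api": "play_rows", "payload": {"plan": [{"claw": 0.6,"slide": [1,11,0],"yaw": 10.5},{"claw": 0.6,"slide": [1,11,0],"yaw": 10.5},{"claw": 0.6,"slide": [1,11,0],"yaw": 10.5},{"claw": 0.6,"slide": [1,11,0],"yaw": 10.5},{"claw": 0.6,"slide": [1,11,0],"yaw": 10.5},{"claw": 0.6,"slide": [1,11,0],"yaw": 10.5},{"claw": 0.6,"slide": [1,11,0],"yaw": 10.5},{"claw": 0.6,"slide": [1,11,0],"yaw": 10.5},{"claw": 0.6,"slide": [1,11,0],"yaw": 10.5},{"claw": 0.6,"slide": [1,11,0],"yaw": 10.5},{"claw": 0.6,"slide": [1,11,0],"yaw": 10.5},{"claw": 0.6,"slide": [1,11,0],"yaw": 10.5}]}}

```text
clock: 9.25
tcp_pos: [465.9, 94.6, 230.8]
tool_rot: [[0.047, 0.999, -0.005], [0.999, -0.047, -0.0], [-0.001, -0.005, -1.0]]
ft_force: [0.2, -0.4, -1.7]
finger_gap: 59.4
```

>>> {"api": "play_rows", "payload": {"plan": [{"claw": 0.6,"slide": [26,-0.5,-6],"yaw": 0},{"claw": 0.6,"slide": [26,-0.5,-6],"yaw": 0},{"claw": 0.6,"slide": [26,-0.5,-6],"yaw": 0},{"claw": 0.6,"slide": [26,-0.5,-6],"yaw": 0},{"claw": 0.6,"slide": [0,0,0],"yaw": 0},{"claw": 0.6,"slide": [0,0,0],"yaw": 0}]}}

```text
clock: 10.0
tcp_pos: [569.6, 92.3, 207.4]
tool_rot: [[0.053, 0.999, -0.004], [0.999, -0.053, -0.0], [-0.0, -0.004, -1.0]]
ft_force: [0.0, -0.4, -0.8]
finger_gap: 59.2
```

Run:
```python
from h import *
s=get_state(); print(s["clock"],s["tcp_pos"],s["joint_pos"].round(1)); shot("w7"); shot("s7","scene"); shot("t7","top")
im=cv2.imread('pics/s7.png')[100:350,230:430]
cv2.imwrite('pics/s7c.png',cv2.resize(im,None,fx=2.4,fy=2.4,interpolation=cv2.INTER_CUBIC))
im=cv2.imread('pics/t7.png')[120:290,215:345]
cv2.imwrite('pics/t7c.png',cv2.resize(im,None,fx=3.5,fy=3.5,interpolation=cv2.INTER_CUBIC))
```

```text
10.0 [569.6313761   92.28145474 207.3737278 ] [  2.3  20.1  90.9  -0.   69.2 -84.6]
```

View pics/s7c.png

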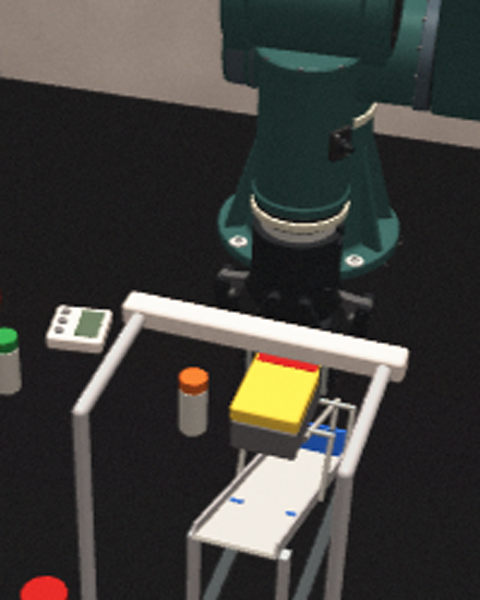

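View pics/t7c.png

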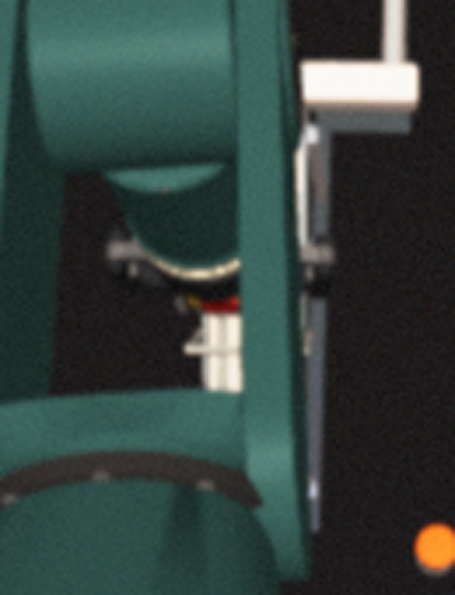

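View pics/w7.png

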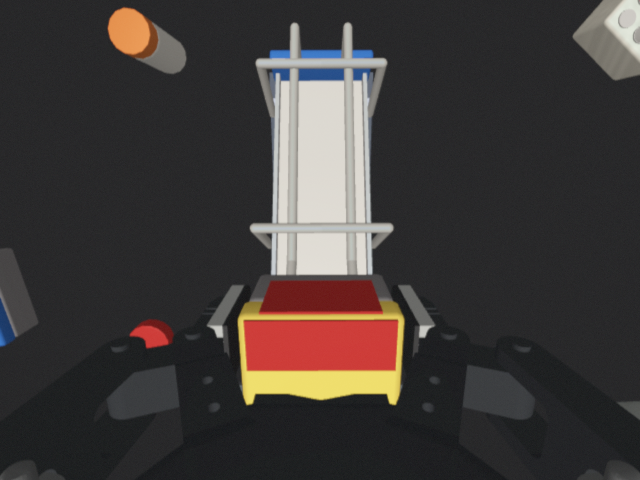

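>>> {"api": "play_rows", "payload": {"plan": [{"claw": 0.6,"slide": [10,-0.5,0],"yaw": 0},{"claw": 0.6,"slide": [10,-0.5,0],"yaw": 0},{"claw": 0.6,"slide": [9,-0.5,0],"yaw": 0},{"claw": 0.6,"slide": [0,0,0],"yaw": 0},{"claw": 0.6,"slide": [0,0,-15],"yaw": 0},{"claw": 0.6,"slide": [0,0,-15],"yaw": 0},{"claw": 0.6,"slide": [0,0,-8],"yaw": 0},{"claw": 0.6,"slide": [0,0,0],"yaw": 0}]}}

```text
clock: 11.15
tcp_pos: [599.6, 90.8, 169.7]
tool_rot: [[0.053, 0.999, -0.002], [0.999, -0.053, -0.0], [-0.0, -0.002, -1.0]]
ft_force: [-0.3, 0.1, -1.9]
finger_gap: 59.6
```

Run:
```python
from h import *
s=get_state(); print(s["clock"],s["tcp_pos"],s["ft_force"]); shot("w8"); shot("s8","scene"); shot("t8","top")
im=cv2.imread('pics/s8.png')[150:350,260:420]
cv2.imwrite('pics/s8c.png',cv2.resize(im,None,fx=3,fy=3,interpolation=cv2.INTER_CUBIC))
im=cv2.imread('pics/t8.png')[120:290,215:345]
cv2.imwrite('pics/t8c.png',cv2.resize(im,None,fx=3.5,fy=3.5,interpolation=cv2.INTER_CUBIC))
```

```text
11.15 [599.56421294  90.849978   169.70132727] [-0.25004255  0.07664431 -1.90997171]
```

View pics/s8c.png

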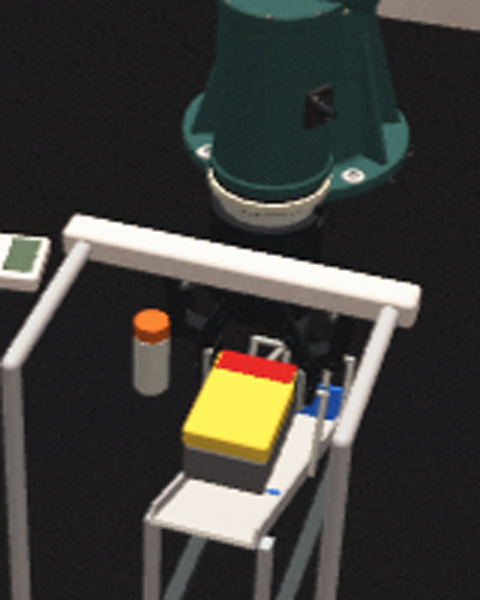

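View pics/t8c.png

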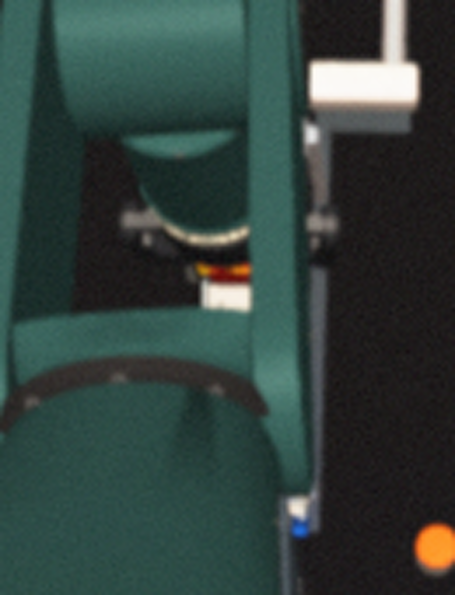

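View pics/w8.png

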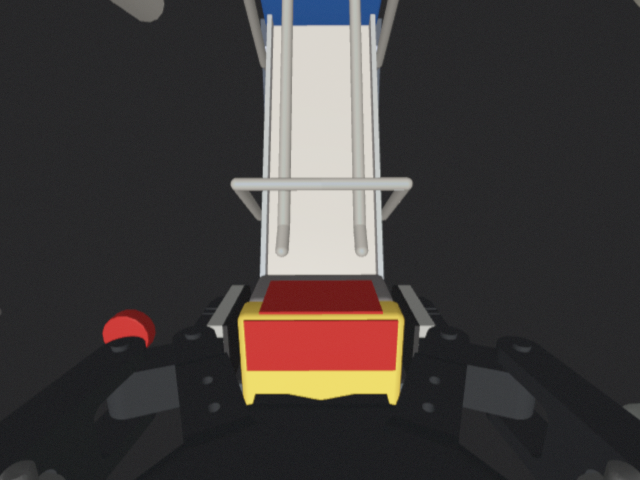

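Run:
```python
from h import *
c=cal("w8")
print(onz(0,(282,252),161,c),onz(0,(361,252),161,c)); print(onz(0,(232,184),147,c),onz(0,(411,184),147,c))
print("gripper latch end", onz(0,(321,277),156,c))
```

```text
[579.59026195  74.76430547 161.        ] [581.47130683 110.39423983 161.        ]
[549.31551685  52.219284   147.        ] [553.74660431 136.02063967 147.        ]
gripper latch end [594.44985944  91.62471164 156.        ]
```

>>> {"api": "play_rows", "payload": {"plan": [{"claw": 0.6,"slide": [0,0.3,-6],"yaw": 0},{"claw": 0.6,"slide": [0,0.3,-6],"yaw": 0},{"claw": 0.6,"slide": [0,0.2,-4],"yaw": 0},{"claw": 0.6,"slide": [0,0,-4],"yaw": 0},{"claw": 0.6,"slide": [0,0,-4],"yaw": 0},{"claw": 0.6,"slide": [0,0,0],"yaw": 0}]}}

```text
clock: 12.05
tcp_pos: [599.1, 91.9, 146.8]
tool_rot: [[0.052, 0.999, -0.003], [0.999, -0.052, 0.0], [0.0, -0.003, -1.0]]
ft_force: [-4.4, 1.1, 2.5]
finger_gap: 59.1
```

Run:
```python
from h import *
s=get_state(); print(s["clock"],s["tcp_pos"],s["ft_force"],s["ft_torque"]); shot("w9"); shot("s9","scene")
im=cv2.imread('pics/s9.png')[190:350,280:410]
cv2.imwrite('pics/s9c.png',cv2.resize(im,None,fx=3.5,fy=3.5,interpolation=cv2.INTER_CUBIC))
```

```text
12.05 [599.07789264  91.90823614 146.75631663] [-4.40651799  1.07127412  2.47190201] [0.10025126 0.45405035 0.02680842]
```

View pics/s9c.png

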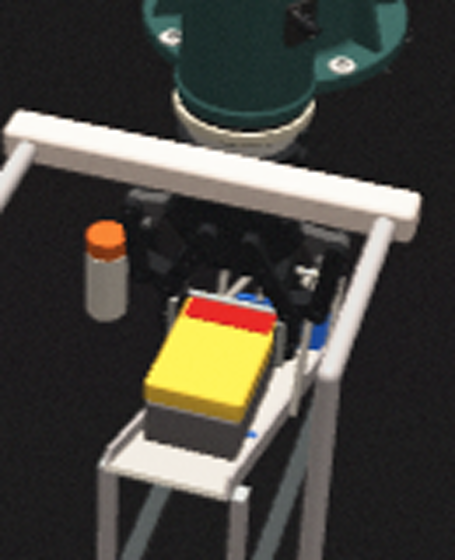

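View pics/w9.png

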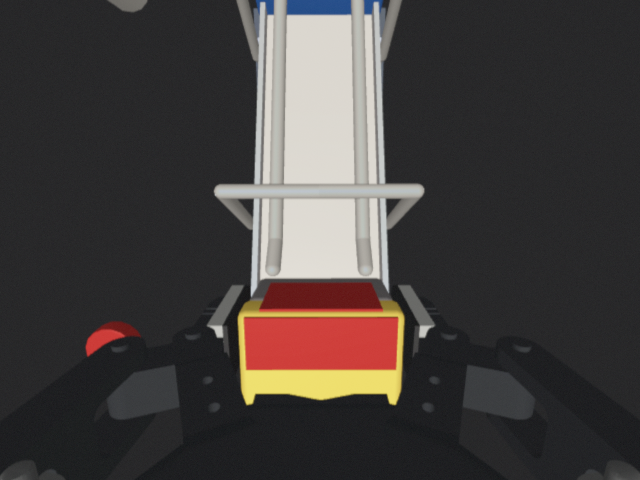

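>>> {"api": "play_rows", "payload": {"plan": [{"claw": 0.6,"slide": [0,0,-4],"yaw": 0},{"claw": 0.6,"slide": [0,0,-4],"yaw": 0},{"claw": 0.6,"slide": [0,0,-4],"yaw": 0},{"claw": 0.6,"slide": [0,0,0],"yaw": 0}]}}

```text
clock: 12.65
tcp_pos: [600.0, 91.7, 134.8]
tool_rot: [[0.053, 0.999, -0.001], [0.999, -0.053, -0.0], [-0.0, -0.001, -1.0]]
ft_force: [-3.7, 1.4, 1.8]
finger_gap: 59.4
```

Run:
```python
from h import *
s=get_state(); print(s["clock"],s["tcp_pos"],s["ft_force"],s["ft_torque"]); shot("w10"); shot("s10","scene")
a=cv2.resize(cv2.imread('pics/s10.png')[190:350,280:410],None,fx=3,fy=3,interpolation=cv2.INTER_CUBIC)
b=cv2.imread('pics/w10.png')[0:480,130:510]
cv2.imwrite('pics/c10.png',np.hstack([a,b]))
```

```text
12.65 [599.95462256  91.67355678 134.77933183] [-3.66354109  1.37362346  1.84838723] [0.0502809  0.3449002  0.00852589]
```

View pics/c10.png

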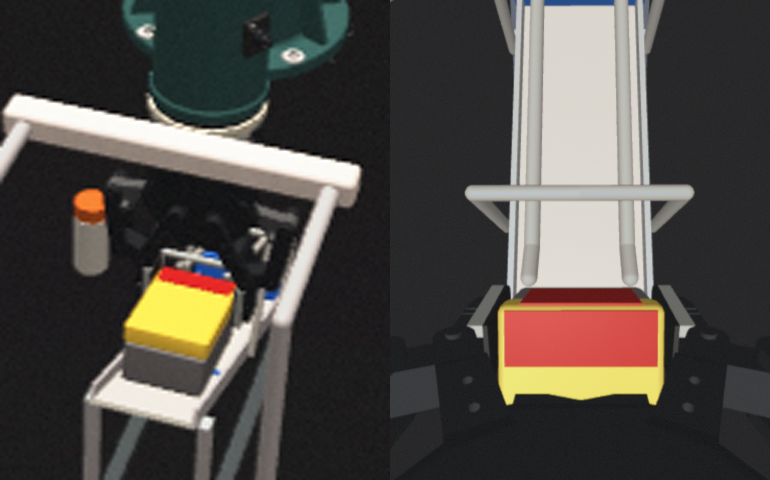

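>>> {"api": "play_rows", "payload": {"plan": [{"claw": 0.6,"slide": [0,0,-3],"yaw": 0},{"claw": 0.6,"slide": [0,0,-3],"yaw": 0},{"claw": 0.6,"slide": [0,0,-3],"yaw": 0},{"claw": 0.6,"slide": [0,0,-2],"yaw": 0},{"claw": 0.6,"slide": [0,0,0],"yaw": 0}]}}

```text
clock: 13.38
tcp_pos: [600.6, 91.6, 123.8]
tool_rot: [[0.053, 0.999, -0.0], [0.999, -0.053, -0.0], [-0.0, -0.0, -1.0]]
ft_force: [-3.7, 0.1, 2.4]
finger_gap: 59.6
```

Run:
```python
from h import *
s=get_state(); print(s["clock"],s["tcp_pos"],s["ft_force"],s["ft_torque"]); shot("w11"); shot("s11","scene")
a=cv2.resize(cv2.imread('pics/s11.png')[190:350,280:410],None,fx=3,fy=3,interpolation=cv2.INTER_CUBIC)
b=cv2.imread('pics/w11.png')[0:480,130:510]
cv2.imwrite('pics/c11.png',np.hstack([a,b]))
```

```text
13.375 [600.56461621  91.63368448 123.76025188] [-3.74966412  0.11975586  2.41563734] [ 0.04351416  0.25253532 -0.00077576]
```

View pics/c11.png

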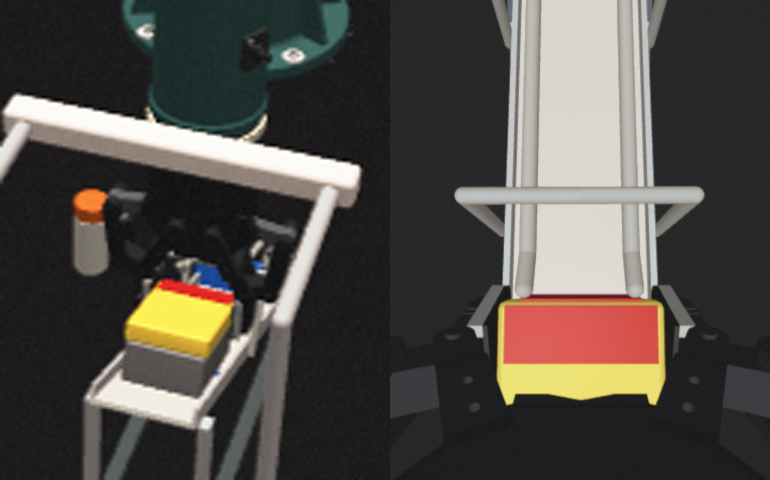

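>>> {"api": "play_rows", "payload": {"plan": [{"claw": 0.6,"slide": [0,0,-2],"yaw": 0},{"claw": 0.6,"slide": [0,0,-2],"yaw": 0},{"claw": 0.6,"slide": [0,0,0],"yaw": 0}]}}

```text
clock: 13.85
tcp_pos: [600.9, 91.7, 119.9]
tool_rot: [[0.053, 0.999, 0.001], [0.999, -0.053, -0.0], [-0.0, 0.001, -1.0]]
ft_force: [-1.8, 0.8, 2.8]
finger_gap: 59.7
```

Run:
```python
from h import *
s=get_state(); print(s["clock"],s["tcp_pos"],s["ft_force"],s["ft_torque"]); shot("w12"); shot("s12","scene")
a=cv2.resize(cv2.imread('pics/s12.png')[230:350,280:380],None,fx=4,fy=4,interpolation=cv2.INTER_CUBIC)
b=cv2.imread('pics/w12.png')[0:480,130:510]
cv2.imwrite('pics/c12.png',np.hstack([a,b]))
```

```text
13.85 [600.92072175  91.65616226 119.94530956] [-1.76511332  0.82792296  2.80553587] [ 0.03920116  0.07927198 -0.01557981]
```

View pics/c12.png

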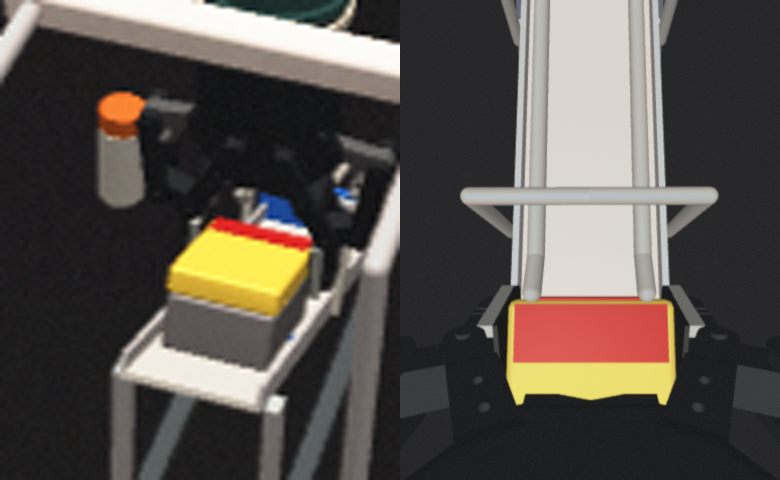

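>>> {"api": "play_rows", "payload": {"plan": [{"claw": 0.6,"slide": [0,0,-1.5],"yaw": 0},{"claw": 0.6,"slide": [0,0,0],"yaw": 0}]}}

```text
clock: 14.2
tcp_pos: [600.9, 91.6, 118.5]
tool_rot: [[0.053, 0.999, 0.001], [0.999, -0.053, -0.0], [-0.0, 0.001, -1.0]]
ft_force: [-1.7, 1.1, 2.5]
finger_gap: 59.6
```

>>> {"api": "play_rows", "payload": {"plan": [{"claw": 0.6,"slide": [0,0,-1.5],"yaw": 0},{"claw": 0.6,"slide": [0,0,0],"yaw": 0}]}}

```text
clock: 14.45
tcp_pos: [600.8, 91.6, 117.1]
tool_rot: [[0.053, 0.999, 0.001], [0.999, -0.053, -0.0], [-0.0, 0.001, -1.0]]
ft_force: [-1.6, 0.1, 4.6]
finger_gap: 59.7
```

Run:
```python
from h import *
s=get_state(); print(s["clock"],s["tcp_pos"],s["ft_force"],s["ft_torque"]); shot("w13"); shot("s13","scene")
a=cv2.resize(cv2.imread('pics/s13.png')[230:350,280:380],None,fx=4,fy=4,interpolation=cv2.INTER_CUBIC)
b=cv2.imread('pics/w13.png')[0:480,130:510]
cv2.imwrite('pics/c13.png',np.hstack([a,b]))
```

```text
14.45 [600.83077926  91.61979015 117.13711013] [-1.62355972  0.11429753  4.56516831] [0.02585317 0.02268292 0.00684242]
```

View pics/c13.png

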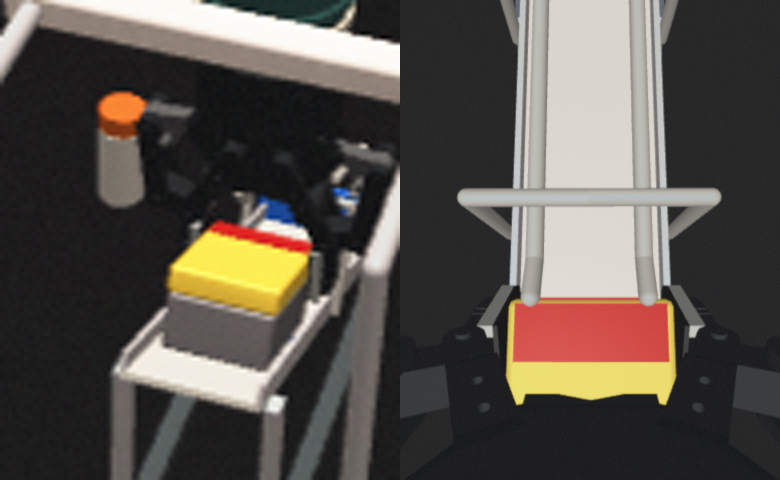

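>>> {"api": "play_rows", "payload": {"plan": [{"claw": 0.6,"slide": [0,0,-1],"yaw": 0},{"claw": 0.6,"slide": [0,0,0],"yaw": 0}]}}

```text
clock: 14.8
tcp_pos: [600.8, 91.6, 117.1]
tool_rot: [[0.053, 0.999, 0.001], [0.999, -0.053, -0.0], [-0.0, 0.001, -1.0]]
ft_force: [-3.7, -0.5, 12.3]
finger_gap: 59.4
```

>>> {"api": "play_rows", "payload": {"plan": [{"claw": 0.6,"slide": [0,0,-1],"yaw": 0},{"claw": 0.6,"slide": [0,0,0],"yaw": 0}]}}

```text
clock: 15.05
tcp_pos: [600.9, 91.6, 117.1]
tool_rot: [[0.053, 0.999, 0.001], [0.999, -0.053, -0.0], [-0.0, 0.001, -1.0]]
ft_force: [-7.1, -0.3, 19.8]
finger_gap: 59.4
```

Run:
```python
from h import *
s=get_state(); print(s["clock"],s["tcp_pos"],s["ft_force"],s["ft_torque"])
P=s["tcp_pos"]
# model: predict top-lid corners for box flush w/ chute and compare w13 pixels; and for other tilts
c=cal("w13"); p=(451.7,98.9,np.radians(-2.8))
# lid far corner in scene: project flush box with latch end at chute x = xl
c2=get_calibration("scene")
for xl in (165,170,175):
    print(xl,"wrist lid latch edge",proj(0,chute2w(p,[(xl,-30,46),(xl,30,46)]),c).round(1).tolist(),"stripe",proj(0,chute2w(p,[(xl+20,-30,46)]),c).round(1).tolist(),"scene",(( proj(0,chute2w(p,[(xl,-30,46),(xl+90,-30,46),(xl+90,30,46),(xl+90,-30,0),(xl+90,30,0)]),c2)-[280,230]+.5)*4).round(0).tolist())
```

```text
15.05 [600.87342359  91.61916013 117.08257016] [-7.12350137 -0.32579246 19.79290485] [0.01924815 0.71860024 0.00852824]
165 wrist lid latch edge [[236.2, 278.9], [402.6, 278.3]] stripe [[234.0, 336.2]] scene [[218.0, 215.0], [175.0, 259.0], [287.0, 285.0], [162.0, 342.0], [273.0, 369.0]]
170 wrist lid latch edge [[235.6, 292.9], [403.2, 292.3]] stripe [[233.5, 351.0]] scene [[216.0, 217.0], [173.0, 261.0], [285.0, 287.0], [159.0, 345.0], [271.0, 372.0]]
175 wrist lid latch edge [[235.1, 307.2], [403.8, 306.5]] stripe [[232.9, 366.0]] scene [[214.0, 219.0], [170.0, 264.0], [283.0, 290.0], [157.0, 348.0], [269.0, 375.0]]
```

>>> {"api": "play_rows", "payload": {"plan": [{"claw": 0.6,"slide": [0,0,1.8],"yaw": 0},{"claw": 0.6,"slide": [0,0,0],"yaw": 0}]}}

```text
clock: 15.3
tcp_pos: [600.8, 91.7, 117.1]
tool_rot: [[0.053, 0.999, 0.001], [0.999, -0.053, -0.0], [-0.0, 0.001, -1.0]]
ft_force: [-2.8, -0.6, 8.4]
finger_gap: 59.3
```

>>> {"api": "play_rows", "payload": {"plan": [{"claw": 0.9,"slide": [0,0,0],"yaw": 0},{"claw": 0.9,"slide": [0,0,0],"yaw": 0},{"claw": 0.9,"slide": [0,0,0],"yaw": 0},{"claw": 0.9,"slide": [0,0,0],"yaw": 0},{"claw": 0.9,"slide": [0,0,0],"yaw": 0},{"claw": 0.9,"slide": [0,0,0],"yaw": 0}]}}

```text
clock: 16.05
tcp_pos: [600.6, 91.6, 116.8]
tool_rot: [[0.053, 0.999, 0.0], [0.999, -0.053, -0.0], [-0.0, 0.0, -1.0]]
ft_force: [0.1, -0.8, -0.9]
finger_gap: 76.8
```

Run:
```python
from h import *
s=get_state(); print(s["clock"],s["tcp_pos"],s["ft_force"],s["ft_torque"]); shot("w14"); shot("s14","scene")
a=cv2.resize(cv2.imread('pics/s14.png')[230:350,280:380],None,fx=4,fy=4,interpolation=cv2.INTER_CUBIC)
b=cv2.imread('pics/w14.png')[0:480,130:510]
cv2.imwrite('pics/c14.png',np.hstack([a,b]))
```

```text
16.05 [600.57010663  91.63976023 116.75237084] [ 0.13565847 -0.80028807 -0.86131461] [ 0.00932574 -0.01159818  0.04501714]
```

View pics/c14.png

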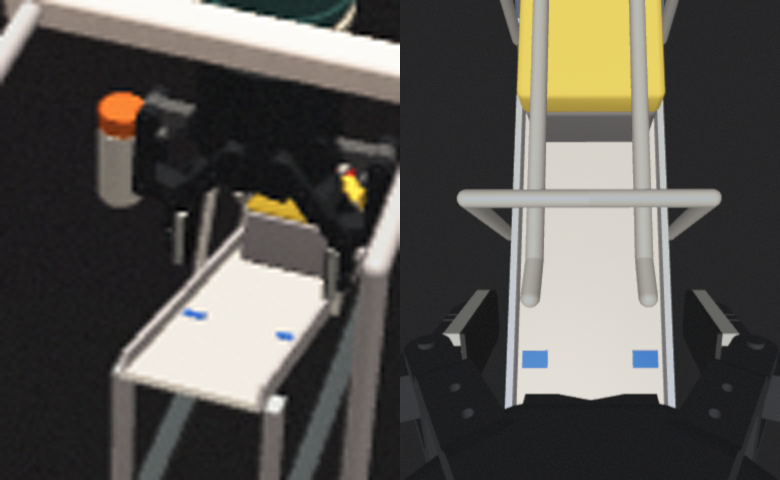

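>>> {"api": "play_rows", "payload": {"plan": [{"claw": 1,"slide": [0,0,40],"yaw": 0},{"claw": 1,"slide": [-10,0,50],"yaw": 0},{"claw": 1,"slide": [-50,0,20],"yaw": 0},{"claw": 1,"slide": [-20,-48,0],"yaw": -7.7},{"claw": 1,"slide": [-16,-54,0],"yaw": -7.7},{"claw": 1,"slide": [-16,-54,0],"yaw": -7.7},{"claw": 1,"slide": [-16,-54,0],"yaw": -7.7},{"claw": 1,"slide": [-16,-54,0],"yaw": -7.7},{"claw": 1,"slide": [-16,-54,-20],"yaw": -7.7},{"claw": 1,"slide": [-12,-54,-20],"yaw": -7.7},{"claw": 1,"slide": [0,0,-20],"yaw": 0},{"claw": 1,"slide": [0,0,0],"yaw": 0}]}}

```text
clock: 17.65
tcp_pos: [427.2, -280.0, 165.5]
tool_rot: [[0.839, 0.545, -0.003], [0.545, -0.839, 0.002], [-0.001, -0.004, -1.0]]
ft_force: [0.1, 0.9, -0.1]
finger_gap: 85.5
```

Run:
```python
from h import *
s=get_state(); print(s["clock"],s["tcp_pos"],s["joint_pos"].round(1)); shot("w15"); shot("s15","scene")
```

```text
17.65 [ 427.15880904 -280.00575435  165.48070155] [-41.   17.6 101.8   0.   60.8 -74. ]
```

View pics/w15.png

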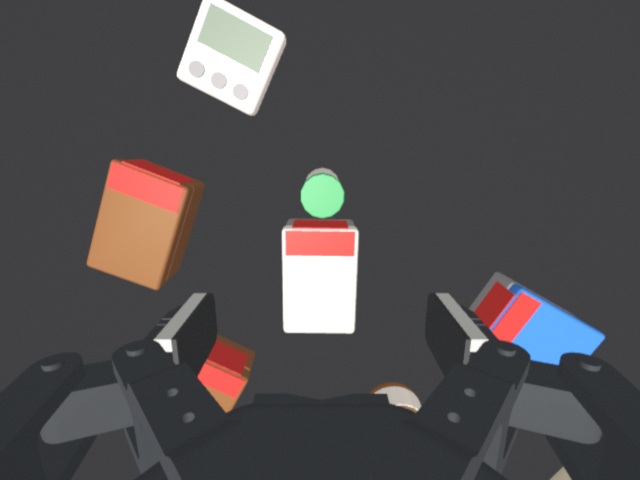

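View pics/s15.png

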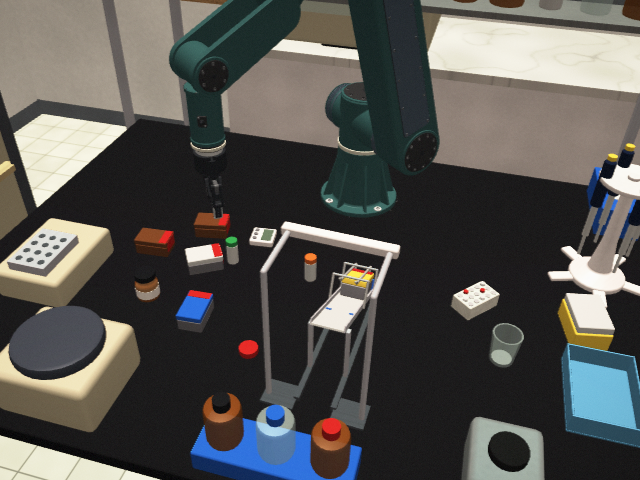

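Run:
```python
from h import *
im=cv2.imread('pics/w15.png')[205:345,265:375]
cv2.imwrite('pics/w15c.png',cv2.resize(im,None,fx=4,fy=4,interpolation=cv2.INTER_CUBIC))
c=cal("w15"); s=get_state()
for n,uv,z in (("brown corner top",(253,347),46),("brown near left",(205,337),46),("bigbrown right",(203,180),46),("jar",(395,392),75)):
    P=onz(0,uv,z,c); print(n,P.round(1),"tool",(s["tool_rot"].T@(P-s["tcp_pos"])).round(1))
```

```text
brown corner top [ 432.9 -393.1   46. ] tool [-58.2  97.1 121.1]
brown near left [ 394.4 -406.9   46. ] tool [-98.   87.7 121.1]
bigbrown right [ 331.6 -292.5   46. ] tool [-88.1 -42.5 121.1]
jar [ 541.  -348.3   75. ] tool [ 56.8 118.7  92. ]
```

View pics/w15c.png

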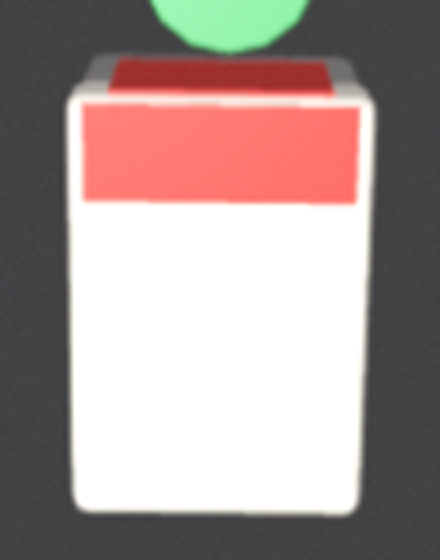

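Run:
```python
from h import *
g=lambda x,y:(265+(x+.5)/4-.5,205+(y+.5)/4-.5)
boxfit("w15",[g(67,93),g(375,97),g(357,516),g(74,513)])
```

```text
centre [ 448.3 -314.1   46. ] L 89.8 W 59.1 yaw -57.8 wyaw 32.3
```

>>> {"api": "play_rows", "payload": {"plan": [{"claw": 1,"slide": [1.9,-3.7,-35],"yaw": -0.7},{"claw": 1,"slide": [0,0,-40],"yaw": 0},{"claw": 1,"slide": [0,0,-40],"yaw": 0},{"claw": 1,"slide": [0,0,-25],"yaw": 0},{"claw": 1,"slide": [0,0,-10],"yaw": 0},{"claw": 1,"slide": [0,0,0],"yaw": 0}]}}

```text
clock: 18.5
tcp_pos: [431.0, -283.9, 17.2]
tool_rot: [[0.844, 0.536, 0.0], [0.536, -0.844, -0.0], [0.0, 0.0, -1.0]]
ft_force: [0.3, 0.9, 0.0]
finger_gap: 85.6
```

>>> {"api": "play_rows", "payload": {"plan": [{"claw": 1,"slide": [-1.9,0.2,-3.5],"yaw": 0},{"claw": 1,"slide": [0,0,0],"yaw": 0},{"claw": 0.6,"slide": [0,0,0],"yaw": 0},{"claw": 0.6,"slide": [0,0,0],"yaw": 0},{"claw": 0.6,"slide": [0,0,0],"yaw": 0},{"claw": 0.6,"slide": [0,0,0],"yaw": 0}], "grip_force": 25}}

```text
clock: 19.25
tcp_pos: [428.8, -284.1, 13.8]
tool_rot: [[0.845, 0.535, 0.0], [0.535, -0.845, -0.001], [0.0, 0.001, -1.0]]
ft_force: [-0.1, 0.7, 5.9]
finger_gap: 59.6
```

>>> {"api": "play_rows", "payload": {"plan": [{"claw": 0.6,"slide": [0,0,10],"yaw": 0},{"claw": 0.6,"slide": [0,0,35],"yaw": 0},{"claw": 0.6,"slide": [0,0,55],"yaw": 0},{"claw": 0.6,"slide": [0,0,55],"yaw": 0},{"claw": 0.6,"slide": [5,30,55],"yaw": 7.8},{"claw": 0.6,"slide": [7,50,10],"yaw": 7.8},{"claw": 0.6,"slide": [7,54,0],"yaw": 7.8},{"claw": 0.6,"slide": [7,54,0],"yaw": 7.8},{"claw": 0.6,"slide": [7,54,0],"yaw": 7.8},{"claw": 0.6,"slide": [7,54,0],"yaw": 7.8},{"claw": 0.6,"slide": [7,54,0],"yaw": 7.8},{"claw": 0.6,"slide": [0,0,0],"yaw": 0}]}}

```text
clock: 20.75
tcp_pos: [475.1, 69.4, 233.2]
tool_rot: [[0.047, 0.999, -0.0], [0.999, -0.047, 0.001], [0.001, -0.0, -1.0]]
ft_force: [-0.4, -0.3, -1.3]
finger_gap: 59.7
```

Run:
```python
from h import *
shot("w16")
im=cv2.imread('pics/w16.png'); cv2.imwrite('pics/w16s.png',im)
```

```text
(no output)
```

View pics/w16.png

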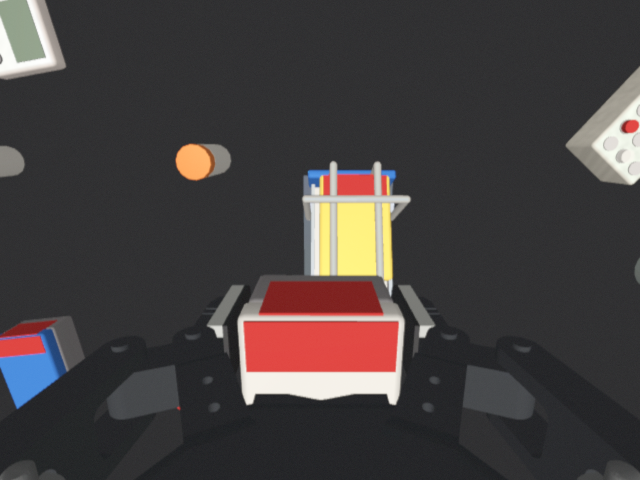

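>>> {"api": "play_rows", "payload": {"plan": [{"claw": 0.6,"slide": [0,23,0],"yaw": -0.3},{"claw": 0.6,"slide": [24,0.3,-6.5],"yaw": 0},{"claw": 0.6,"slide": [24,0.3,-6.5],"yaw": 0},{"claw": 0.6,"slide": [24,0.3,-6.5],"yaw": 0},{"claw": 0.6,"slide": [24,0,-6.5],"yaw": 0},{"claw": 0.6,"slide": [12,-0.5,0],"yaw": 0},{"claw": 0.6,"slide": [8,0,0],"yaw": 0},{"claw": 0.6,"slide": [0,0,0],"yaw": 0},{"claw": 0.6,"slide": [0,0,0],"yaw": 0}]}}

```text
clock: 21.92
tcp_pos: [590.8, 89.3, 207.2]
tool_rot: [[0.058, 0.998, -0.0], [0.998, -0.058, -0.0], [-0.0, -0.0, -1.0]]
ft_force: [-0.1, 0.2, -0.5]
finger_gap: 59.4
```

>>> {"api": "play_rows", "payload": {"plan": [{"claw": 0.6,"slide": [5,1.2,0],"yaw": 0.4},{"claw": 0.6,"slide": [4.2,1.1,0],"yaw": 0},{"claw": 0.6,"slide": [0,0,-13],"yaw": 0},{"claw": 0.6,"slide": [0,0,-13],"yaw": 0},{"claw": 0.6,"slide": [0,0,-13],"yaw": 0},{"claw": 0.6,"slide": [0,0,-13],"yaw": 0},{"claw": 0.6,"slide": [0,0,0],"yaw": 0},{"claw": 0.6,"slide": [0,0,0],"yaw": 0}]}}

```text
clock: 22.92
tcp_pos: [601.0, 91.7, 155.1]
tool_rot: [[0.051, 0.999, 0.0], [0.999, -0.051, -0.0], [-0.0, 0.0, -1.0]]
ft_force: [0.3, 0.2, -0.8]
finger_gap: 59.8
```

Run:
```python
from h import *
s=get_state(); print(s["clock"],s["tcp_pos"],s["ft_force"],s["ft_torque"]); shot("w17"); shot("s17","scene")
a=cv2.resize(cv2.imread('pics/s17.png')[190:350,280:410],None,fx=3,fy=3,interpolation=cv2.INTER_CUBIC)
b=cv2.imread('pics/w17.png')[0:480,130:510]
cv2.imwrite('pics/c17.png',np.hstack([a,b]))
```

```text
22.925 [600.95654292  91.67867559 155.08365872] [ 0.31291668  0.16486859 -0.82993458] [0.03130123 0.04406922 0.04133957]
```

View pics/c17.png

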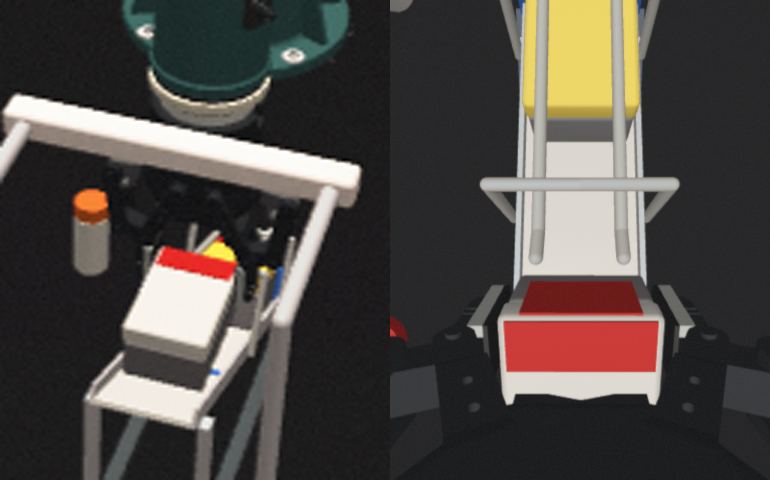

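>>> {"api": "play_rows", "payload": {"plan": [{"claw": 0.6,"slide": [0,0,-4],"yaw": 0},{"claw": 0.6,"slide": [0,0,-4],"yaw": 0},{"claw": 0.6,"slide": [0,0,-4],"yaw": 0},{"claw": 0.6,"slide": [0,0,-4],"yaw": 0},{"claw": 0.6,"slide": [0,0,-4],"yaw": 0},{"claw": 0.6,"slide": [0,0,0],"yaw": 0}]}}

```text
clock: 23.78
tcp_pos: [599.5, 91.8, 134.6]
tool_rot: [[0.051, 0.999, -0.002], [0.999, -0.051, -0.0], [-0.0, -0.002, -1.0]]
ft_force: [-3.1, -0.1, 1.9]
finger_gap: 59.8
```

>>> {"api": "play_rows", "payload": {"plan": [{"claw": 0.6,"slide": [0,0,-3],"yaw": 0},{"claw": 0.6,"slide": [0,0,-3],"yaw": 0},{"claw": 0.6,"slide": [0,0,-3],"yaw": 0},{"claw": 0.6,"slide": [0,0,-3],"yaw": 0},{"claw": 0.6,"slide": [0,0,-2],"yaw": 0},{"claw": 0.6,"slide": [0,0,0],"yaw": 0}]}}

```text
clock: 24.52
tcp_pos: [600.8, 91.7, 120.7]
tool_rot: [[0.051, 0.999, -0.0], [0.999, -0.051, -0.0], [-0.0, -0.0, -1.0]]
ft_force: [-2.4, 1.2, 2.4]
finger_gap: 59.7
```

Run:
```python
from h import *
s=get_state(); print(s["clock"],s["tcp_pos"],s["ft_force"],s["ft_torque"]); shot("w18"); shot("s18","scene")
a=cv2.resize(cv2.imread('pics/s18.png')[230:350,280:380],None,fx=4,fy=4,interpolation=cv2.INTER_CUBIC)
b=cv2.imread('pics/w18.png')[0:480,130:510]
cv2.imwrite('pics/c18.png',np.hstack([a,b]))
```

```text
24.525 [600.76440908  91.69486497 120.73045465] [-2.36672586  1.18893954  2.39263169] [ 0.02749985  0.23432895 -0.02951183]
```

View pics/c18.png

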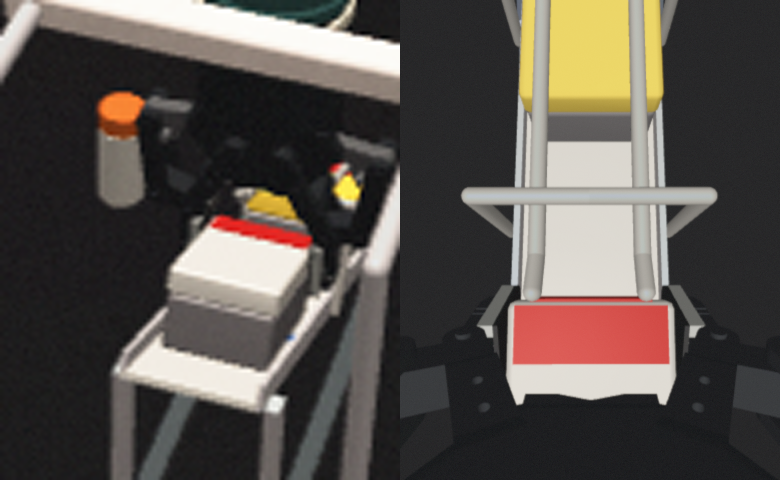

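>>> {"api": "play_rows", "payload": {"plan": [{"claw": 0.6,"slide": [0,0,-1.7],"yaw": 0},{"claw": 0.6,"slide": [0,0,-1.5],"yaw": 0},{"claw": 0.6,"slide": [0,0,0],"yaw": 0}]}}

```text
clock: 25.0
tcp_pos: [601.2, 91.7, 117.8]
tool_rot: [[0.051, 0.999, 0.001], [0.999, -0.051, -0.0], [-0.0, 0.001, -1.0]]
ft_force: [-2.0, 0.2, 1.4]
finger_gap: 59.7
```

>>> {"api": "play_rows", "payload": {"plan": [{"claw": 0.6,"slide": [0,0,-1],"yaw": 0},{"claw": 0.6,"slide": [0,0,0],"yaw": 0}]}}

```text
clock: 25.25
tcp_pos: [601.2, 91.7, 116.9]
tool_rot: [[0.051, 0.999, 0.001], [0.999, -0.051, -0.0], [-0.0, 0.001, -1.0]]
ft_force: [-1.5, -0.2, 3.0]
finger_gap: 59.6
```

>>> {"api": "play_rows", "payload": {"plan": [{"claw": 0.6,"slide": [0,0,-0.8],"yaw": 0},{"claw": 0.6,"slide": [0,0,0],"yaw": 0}]}}

```text
clock: 25.5
tcp_pos: [601.2, 91.7, 116.6]
tool_rot: [[0.051, 0.999, 0.001], [0.999, -0.051, -0.0], [-0.0, 0.001, -1.0]]
ft_force: [-3.0, -0.7, 6.8]
finger_gap: 59.8
```

>>> {"api": "play_rows", "payload": {"plan": [{"claw": 0.6,"slide": [0,0,-0.8],"yaw": 0},{"claw": 0.6,"slide": [0,0,0],"yaw": 0}]}}

```text
clock: 25.75
tcp_pos: [601.2, 91.7, 116.6]
tool_rot: [[0.051, 0.999, 0.001], [0.999, -0.051, -0.0], [-0.0, 0.001, -1.0]]
ft_force: [-5.1, -0.7, 14.1]
finger_gap: 59.8
```

Flat on the floor (stiff contact, stopped at 116.6 as before). Release.

>>> {"api": "play_rows", "payload": {"plan": [{"claw": 0.6,"slide": [0,0,0.8],"yaw": 0},{"claw": 0.6,"slide": [0,0,0],"yaw": 0},{"claw": 0.9,"slide": [0,0,0],"yaw": 0},{"claw": 0.9,"slide": [0,0,0],"yaw": 0},{"claw": 0.9,"slide": [0,0,0],"yaw": 0},{"claw": 0.9,"slide": [0,0,0],"yaw": 0},{"claw": 0.9,"slide": [0,0,0],"yaw": 0},{"claw": 0.9,"slide": [0,0,0],"yaw": 0}]}}

```text
clock: 26.75
tcp_pos: [600.7, 91.7, 115.9]
tool_rot: [[0.051, 0.999, -0.0], [0.999, -0.051, -0.0], [-0.0, -0.0, -1.0]]
ft_force: [-0.0, 0.4, 0.1]
finger_gap: 76.5
```

Run:
```python
from h import *
s=get_state(); print(s["clock"],s["tcp_pos"],s["ft_force"],s["ft_torque"]); shot("w19")
```

```text
26.75 [600.70810437  91.69166079 115.9176849 ] [-0.01657082  0.36427905  0.09361087] [ 0.03217394  0.00547732 -0.00551672]
```

View pics/w19.png

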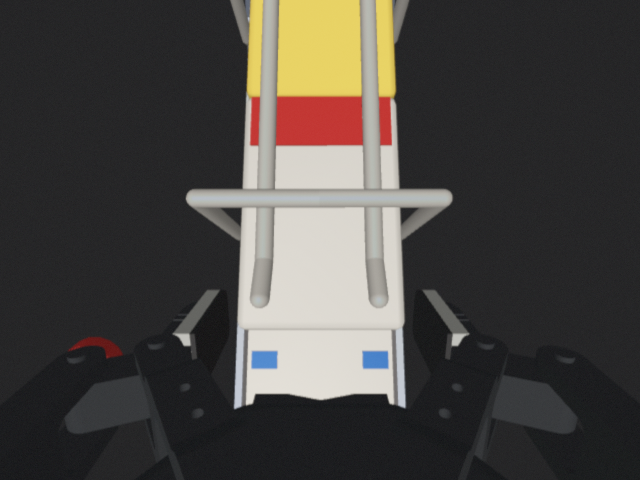

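Run:
```python
from h import *
c=cal("w19"); p=(451.7,98.9,np.radians(-2.8))
from scipy.optimize import brentq
def fx(row,z,y=0): return brentq(lambda x: proj(0,chute2w(p,[(x,y,z)]),c)[0,1]-row,0,300)
print("white upper lid end",fx(328,46),"yellow/white lid seam",fx(96,46),"stripe",fx(145,46),"marks",fx(359,0))
print("prev blue placing latch-edge row 300 in w13:"); c=cal("w13"); print(fx(300,46))
c=cal("w14"); 
c=cal("w10"); print(proj(0,chute2w(p,[(172,-18,64),(172,18,64),(140,-41.5,65),(140,41.5,65)]),c).round(0).tolist())
```

```text
white upper lid end 181.63332310300177 yellow/white lid seam 93.0673000724448 stripe 113.55944235019594 marks 199.20295414688843
prev blue placing latch-edge row 300 in w13:
172.60036207391778
[[269.0, 279.0], [370.0, 279.0], [207.0, 192.0], [432.0, 191.0]]
```

>>> {"api": "play_rows", "payload": {"plan": [{"claw": 0.68,"slide": [0,0,2],"yaw": 0},{"claw": 0.68,"slide": [0,0,0],"yaw": 0},{"claw": 0.68,"slide": [0,0,0],"yaw": 0},{"claw": 0.9,"slide": [0,0,0],"yaw": 0},{"claw": 0.9,"slide": [0,0,0],"yaw": 0},{"claw": 0.9,"slide": [0,0,0],"yaw": 0}], "grip_force": 20}}

```text
clock: 27.55
tcp_pos: [600.6, 91.7, 117.8]
tool_rot: [[0.051, 0.999, -0.0], [0.999, -0.051, -0.0], [-0.0, -0.0, -1.0]]
ft_force: [0.5, 0.4, -0.1]
finger_gap: 76.9
```

Run:
```python
from h import *
s=get_state(); print(s["clock"],s["tcp_pos"],s["ft_force"],s["ft_torque"]); shot("w20")
im=cv2.imread('pics/w20.png')[270:420,170:480]
cv2.imwrite('pics/w20c.png',cv2.resize(im,None,fx=2.5,fy=2.5,interpolation=cv2.INTER_CUBIC))
im=cv2.imread('pics/w19.png')[270:420,170:480]
cv2.imwrite('pics/w19c.png',cv2.resize(im,None,fx=2.5,fy=2.5,interpolation=cv2.INTER_CUBIC))
```

```text
27.55 [600.64143682  91.70762591 117.82881609] [ 0.52929168  0.40907566 -0.09962967] [-0.02830386 -0.01804219 -0.0013667 ]
```

View pics/w20c.png

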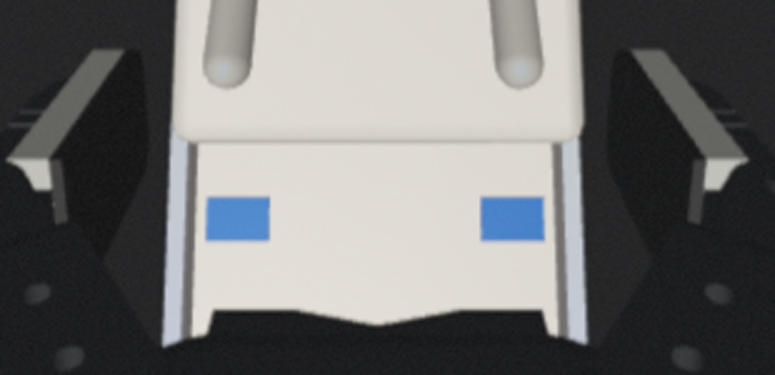

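View pics/w19c.png

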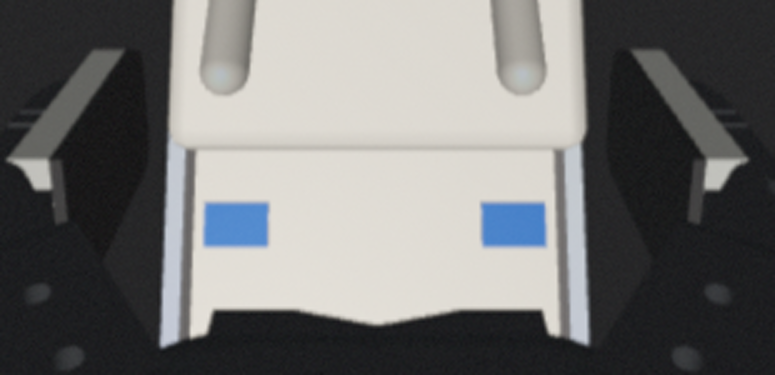

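Run:
```python
from h import *
from fit import A,T,c3
im=cv2.imread('pics/w3.png'); 
print("w3 gray rows"); 
for r in (170,200,241,270):
    print(r, im[r,95:140].mean(1).astype(int).tolist())
p=(451.7,98.9,np.radians(-2.8))
for r,cx in ((200,0),):
    pass
# model prediction of columns for several bar-front offsets
for dx in (0,2,4,6):
    for z in (180,200):
        q=proj(0,chute2w((451.7+dx,98.9,np.radians(-2.8)),[(310,y,z) for y in range(-115,116,5)]),c3)
        print(dx,z,[round(float(np.interp(r,q[:,1],q[:,0])),1) for r in (170,200,241,270)])
    q=proj("top",chute2w((451.7+dx,98.9,np.radians(-2.8)),[(310,-100,180),(310,-100,200),(310,100,180),(310,100,200)])); print("top",q.round(1).tolist())
it=cv2.imread('pics/top0.png'); 
for col in (235,323): print(col,it[138:160,col].mean(1).astype(int).tolist())
```

```text
w3 gray rows
170 [231, 231, 231, 231, 231, 231, 231, 230, 231, 230, 231, 231, 231, 230, 230, 230, 231, 230, 229, 227, 224, 222, 220, 218, 213, 205, 193, 180, 165, 149, 143, 139, 137, 135, 132, 132, 128, 128, 124, 123, 117, 71, 56, 69, 74]
200 [231, 231, 232, 231, 231, 231, 231, 231, 231, 231, 231, 231, 231, 231, 229, 226, 224, 222, 218, 216, 212, 203, 191, 177, 162, 147, 141, 137, 136, 134, 132, 130, 127, 127, 123, 119, 99, 62, 43, 41, 41, 40, 43, 39, 39]
241 [232, 231, 231, 232, 232, 232, 232, 232, 232, 230, 228, 225, 222, 219, 216, 210, 198, 185, 171, 154, 144, 141, 139, 137, 135, 132, 129, 127, 126, 123, 117, 109, 109, 108, 104, 106, 105, 106, 113, 154, 207, 214, 215, 215, 215]
270 [232, 231, 232, 232, 232, 231, 228, 226, 223, 219, 217, 211, 199, 185, 169, 153, 144, 140, 138, 137, 136, 134, 132, 131, 129, 123, 87, 51, 39, 39, 41, 43, 38, 40, 41, 45, 58, 63, 69, 72, 71, 83, 85, 87, 90]
0 180 [136.9, 132.6, 126.7, 122.5]
0 200 [136.6, 132.3, 126.4, 122.2]
top [[326.6, 151.4], [326.5, 151.9], [230.8, 149.9], [228.6, 150.4]]
2 180 [133.4, 129.1, 123.3, 119.2]
2 200 [132.8, 128.5, 122.7, 118.6]
top [[326.6, 150.5], [326.4, 151.0], [230.8, 149.0], [228.6, 149.5]]
4 180 [129.9, 125.7, 120.0, 115.9]
4 200 [128.9, 124.7, 119.0, 115.0]
top [[326.6, 149.5], [326.4, 150.0], [230.8, 148.1], [228.6, 148.6]]
6 180 [126.3, 122.2, 116.6, 112.7]
6 200 [125.0, 120.9, 115.4, 111.4]
top [[326.5, 148.6], [326.4, 149.1], [230.8, 147.2], [228.6, 147.6]]
235 [244, 247, 248, 248, 248, 248, 247, 245, 235, 201, 146, 106, 64, 37, 26, 24, 26, 28, 28, 27, 26, 30]
323 [209, 243, 247, 248, 249, 249, 248, 248, 247, 242, 219, 169, 126, 107, 95, 89, 92, 89, 85, 71, 44, 30]
```

Run:
```python
from h import *
from fit import c3
im=cv2.imread('pics/w3.png')
for r in (170,200): print(r, im[r,60:100].mean(1).astype(int).tolist())
a=np.radians(-2.8)
def up(u,y,h): return [451.7+u*np.cos(a)-y*np.sin(a),98.9+u*np.sin(a)+y*np.cos(a),h]
def cols(f): 
    q=proj(0,np.array([f(y) for y in range(-115,116,5)]),c3); return [round(float(np.interp(r,q[:,1],q[:,0])),1) for r in (170,200,241,270)]
for n,u,h in (("lf",204.9,324.1),("uf",204.9,344.1),("ub",228.9,344.1),("lb",228.9,324.1)): print("upright",n,cols(lambda y:up(u,y,h)))
for n,x,z in (("lf",310,180),("uf",310,200),("ub",334,200),("lb",334,180)): print("tilted",n,cols(lambda y:chute2w((451.7,98.9,a),[(x,y,z)])[0]))
```

```text
170 [175, 179, 183, 185, 188, 189, 192, 193, 194, 196, 197, 198, 197, 199, 200, 200, 201, 202, 208, 215, 221, 227, 228, 228, 228, 228, 228, 229, 229, 229, 228, 229, 230, 230, 230, 231, 231, 231, 231, 231]
200 [65, 65, 65, 65, 67, 65, 65, 67, 67, 63, 63, 59, 45, 57, 132, 202, 218, 225, 230, 231, 231, 231, 231, 231, 231, 232, 231, 232, 231, 231, 231, 231, 230, 230, 231, 231, 231, 232, 231, 231]
upright lf [136.9, 132.6, 126.7, 122.5]
upright uf [118.4, 114.4, 109.1, 105.3]
upright ub [71.4, 68.5, 64.5, 61.7]
upright lb [94.5, 91.1, 86.4, 83.1]
tilted lf [136.9, 132.6, 126.7, 122.5]
tilted uf [136.6, 132.3, 126.4, 122.2]
tilted ub [82.2, 79.1, 74.8, 71.8]
tilted lb [87.5, 84.3, 79.8, 76.7]
```

>>> {"api": "play_rows", "payload": {"plan": [{"claw": 1,"slide": [0,0,40],"yaw": 0},{"claw": 1,"slide": [-6,0,50],"yaw": 0},{"claw": 1,"slide": [-6,-30,20],"yaw": 0},{"claw": 1,"slide": [0,-54,0],"yaw": 1},{"claw": 1,"slide": [0,-54,0],"yaw": 1},{"claw": 1,"slide": [0,-54,0],"yaw": 1},{"claw": 1,"slide": [0,-54,0],"yaw": 1},{"claw": 1,"slide": [0,-54,-20],"yaw": 1},{"claw": 1,"slide": [3,-50,-30],"yaw": 1.9},{"claw": 1,"slide": [0,-10,-20],"yaw": 0},{"claw": 1,"slide": [0,0,0],"yaw": 0},{"claw": 1,"slide": [0,0,0],"yaw": 0}]}}

```text
clock: 29.1
tcp_pos: [592.0, -267.0, 158.6]
tool_rot: [[-0.07, 0.998, 0.0], [0.998, 0.07, 0.0], [0.0, 0.0, -1.0]]
ft_force: [0.4, 0.4, 0.6]
finger_gap: 85.4
```

Run:
```python
from h import *
s=get_state(); print(s["clock"],s["tcp_pos"],s["joint_pos"].round(1)); shot("w21"); shot("s21","scene")
im=cv2.imread('pics/w21.png')[200:360,250:390]
cv2.imwrite('pics/w21c.png',cv2.resize(im,None,fx=3.7,fy=3.7,interpolation=cv2.INTER_CUBIC))
```

```text
29.1 [ 592.00758457 -266.98199942  158.59748556] [ -30.4   28.4   84.6    0.    67.  -124.4]
```

View pics/w21.png

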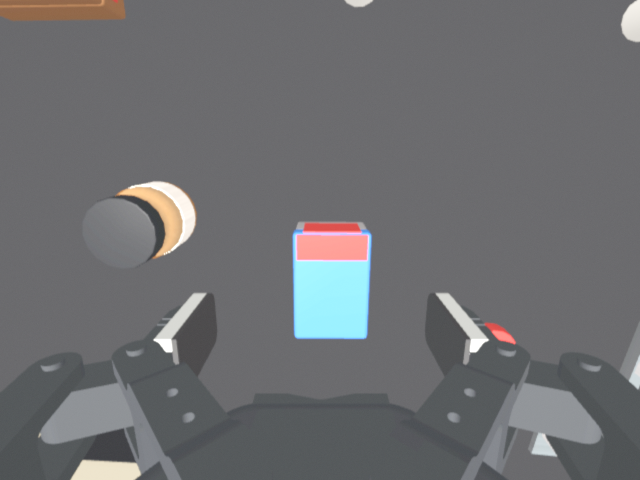

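View pics/w21c.png

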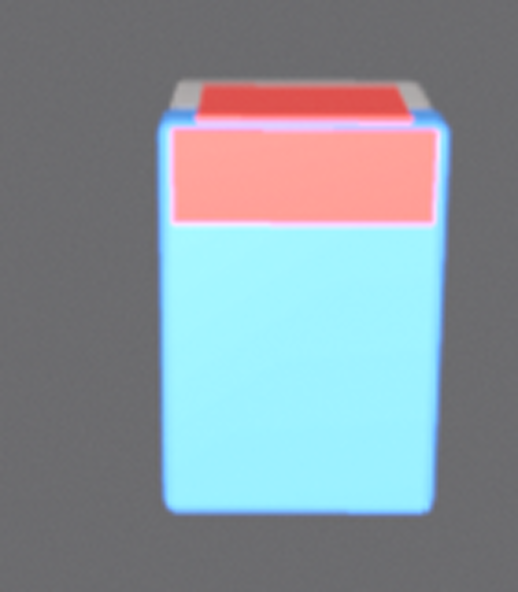

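View pics/s21.png

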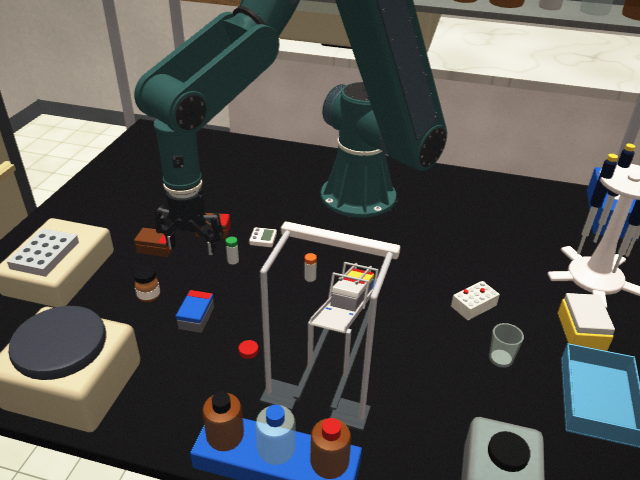

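Run:
```python
from h import *
g=lambda x,y:(250+(x+.5)/3.7-.5,200+(y+.5)/3.7-.5)
boxfit("w21",[g(158,117),g(448,117),g(434,514),g(163,514)])
```

```text
centre [ 633.1 -255.7   46. ] L 90.2 W 59.3 yaw 3.9 wyaw 94.0
```

>>> {"api": "play_rows", "payload": {"plan": [{"claw": 1,"slide": [2.9,8.7,-20],"yaw": 0},{"claw": 1,"slide": [0,0,-40],"yaw": 0},{"claw": 1,"slide": [0,0,-40],"yaw": 0},{"claw": 1,"slide": [0,0,-25],"yaw": 0},{"claw": 1,"slide": [0,0,-8],"yaw": 0},{"claw": 1,"slide": [0,0,0],"yaw": 0}]}}

```text
clock: 29.95
tcp_pos: [595.2, -259.2, 25.7]
tool_rot: [[-0.07, 0.998, 0.001], [0.998, 0.07, -0.0], [-0.0, 0.001, -1.0]]
ft_force: [0.5, -0.5, -0.2]
finger_gap: 85.5
```

>>> {"api": "play_rows", "payload": {"plan": [{"claw": 1,"slide": [-0.4,0.9,-0.7],"yaw": 0},{"claw": 0.6,"slide": [0,0,0],"yaw": 0},{"claw": 0.6,"slide": [0,0,0],"yaw": 0},{"claw": 0.6,"slide": [0,0,0],"yaw": 0},{"claw": 0.6,"slide": [0,0,0],"yaw": 0},{"claw": 0.6,"slide": [0,0,0],"yaw": 0}], "grip_force": 30}}

```text
clock: 30.7
tcp_pos: [594.8, -259.0, 25.4]
tool_rot: [[-0.069, 0.998, 0.001], [0.998, 0.069, -0.001], [-0.001, 0.001, -1.0]]
ft_force: [-1.3, 0.6, 5.5]
finger_gap: 59.3
```

>>> {"api": "play_rows", "payload": {"plan": [{"claw": 0.6,"slide": [0,0,10],"yaw": 0},{"claw": 0.6,"slide": [0,0,40],"yaw": 0},{"claw": 0.6,"slide": [0,0,55],"yaw": 0},{"claw": 0.6,"slide": [-5,0,55],"yaw": 0},{"claw": 0.6,"slide": [-5,30,45],"yaw": 0},{"claw": 0.6,"slide": [-4,54,0],"yaw": -1.4},{"claw": 0.6,"slide": [-4,54,0],"yaw": -1.4},{"claw": 0.6,"slide": [-4,54,0],"yaw": -1.4},{"claw": 0.6,"slide": [-4,54,0],"yaw": -1.4},{"claw": 0.6,"slide": [-4,54,0],"yaw": -1.3},{"claw": 0.6,"slide": [0,40,0],"yaw": 0},{"claw": 0.6,"slide": [0,0,0],"yaw": 0}]}}

```text
clock: 32.2
tcp_pos: [563.6, 84.0, 229.6]
tool_rot: [[0.047, 0.999, -0.0], [0.999, -0.047, 0.001], [0.001, -0.0, -1.0]]
ft_force: [0.2, -0.1, -1.2]
finger_gap: 59.0
```

Run:
```python
from h import *
s=get_state(); print(s["clock"],s["tcp_pos"],s["ft_force"]); shot("w22")
```

```text
32.2 [563.55223207  83.97378401 229.62220781] [ 0.18059514 -0.1263119  -1.24850824]
```

View pics/w22.png

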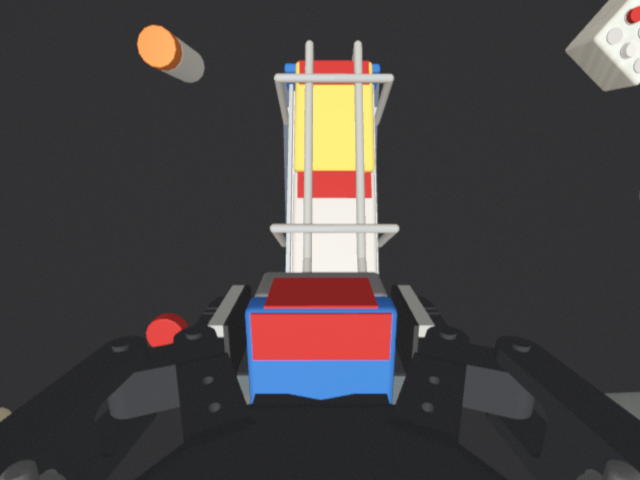

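>>> {"api": "play_rows", "payload": {"plan": [{"claw": 0.6,"slide": [10,3,0],"yaw": -0.3},{"claw": 0.6,"slide": [12,2.5,0],"yaw": 0},{"claw": 0.6,"slide": [10,1.8,-4],"yaw": 0},{"claw": 0.6,"slide": [6,0,-6],"yaw": 0},{"claw": 0.6,"slide": [4,0,-6],"yaw": 0},{"claw": 0.6,"slide": [0,0,-6],"yaw": 0},{"claw": 0.6,"slide": [0,0,0],"yaw": 0},{"claw": 0.6,"slide": [0,0,0],"yaw": 0}]}}

```text
clock: 33.25
tcp_pos: [606.0, 88.6, 207.4]
tool_rot: [[0.056, 0.998, -0.0], [0.998, -0.056, -0.0], [-0.0, -0.0, -1.0]]
ft_force: [-0.6, -0.3, -0.1]
finger_gap: 59.6
```

>>> {"api": "play_rows", "payload": {"plan": [{"claw": 0.6,"slide": [1.3,1.4,0],"yaw": 0.3},{"claw": 0.6,"slide": [1.2,1.3,0],"yaw": 0},{"claw": 0.6,"slide": [0,0,-8],"yaw": 0},{"claw": 0.6,"slide": [0,0,-8],"yaw": 0},{"claw": 0.6,"slide": [0,0,-8],"yaw": 0},{"claw": 0.6,"slide": [0,0,-8],"yaw": 0},{"claw": 0.6,"slide": [0,0,0],"yaw": 0},{"claw": 0.6,"slide": [0,0,0],"yaw": 0}]}}

```text
clock: 34.25
tcp_pos: [608.9, 91.3, 175.3]
tool_rot: [[0.051, 0.999, 0.0], [0.999, -0.051, -0.0], [-0.0, 0.0, -1.0]]
ft_force: [0.1, -0.7, -1.3]
finger_gap: 59.6
```

```bash
cat >> h.py <<'E'
def look(i):
    s=get_state(); print(s["clock"],s["tcp_pos"].round(2),s["ft_force"].round(2),s["ft_torque"].round(3)); shot(f"w{i}"); shot(f"s{i}","scene")
    a=cv2.resize(cv2.imread(f'pics/s{i}.png')[210:350,280:400],None,fx=3.4,fy=3.4,interpolation=cv2.INTER_CUBIC)
    b=cv2.imread(f'pics/w{i}.png')[0:476,130:510]
    cv2.imwrite(f'pics/c{i}.png',np.hstack([a[:476],b]))
E
python3 -c "
from h import *
look(23)"
```

```text
34.25 [608.85  91.29 175.34] [ 0.12 -0.67 -1.31] [ 0.065  0.057 -0.016]
```

View pics/c23.png

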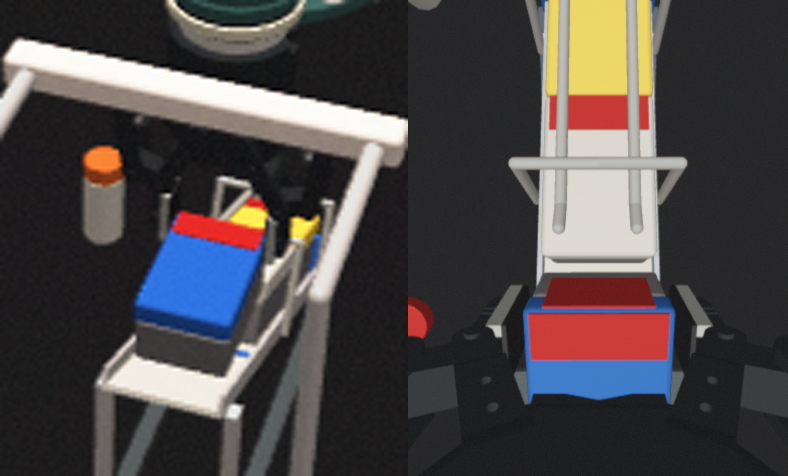

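>>> {"api": "play_rows", "payload": {"plan": [{"claw": 0.6,"slide": [0,0,-4],"yaw": 0},{"claw": 0.6,"slide": [0,0,-4],"yaw": 0},{"claw": 0.6,"slide": [0,0,-4],"yaw": 0},{"claw": 0.6,"slide": [0,0,-4],"yaw": 0},{"claw": 0.6,"slide": [0,0,-4],"yaw": 0},{"claw": 0.6,"slide": [0,0,0],"yaw": 0}]}}

```text
clock: 35.1
tcp_pos: [607.3, 91.4, 154.9]
tool_rot: [[0.051, 0.999, -0.003], [0.999, -0.051, -0.0], [-0.0, -0.003, -1.0]]
ft_force: [-3.9, 1.0, 3.5]
finger_gap: 59.1
```

```bash
python3 -c "
from h import *
look(24)"
```

```text
35.1 [607.25  91.41 154.92] [-3.88  0.97  3.52] [0.034 0.499 0.052]
```

View pics/c24.png

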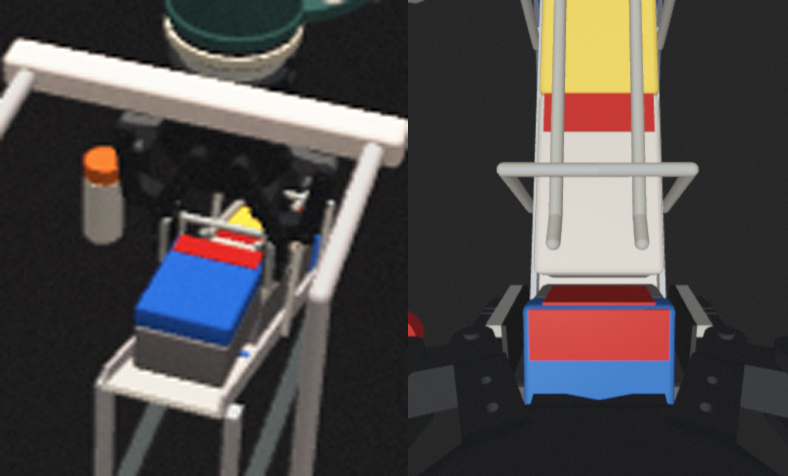

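>>> {"api": "play_rows", "payload": {"plan": [{"claw": 0.6,"slide": [0.3,0,-3],"yaw": 0},{"claw": 0.6,"slide": [0.2,0,-3],"yaw": 0},{"claw": 0.6,"slide": [0,0,-3],"yaw": 0},{"claw": 0.6,"slide": [0,0,-3],"yaw": 0},{"claw": 0.6,"slide": [0,0,0],"yaw": 0}]}}

```text
clock: 35.83
tcp_pos: [609.2, 91.3, 143.0]
tool_rot: [[0.051, 0.999, -0.0], [0.999, -0.051, -0.0], [-0.0, -0.0, -1.0]]
ft_force: [-4.1, -0.1, 3.1]
finger_gap: 59.4
```

```bash
python3 -c "
from h import *
look(25)"
```

```text
35.825 [609.2   91.28 143.02] [-4.1  -0.06  3.1 ] [0.011 0.413 0.008]
```

View pics/c25.png

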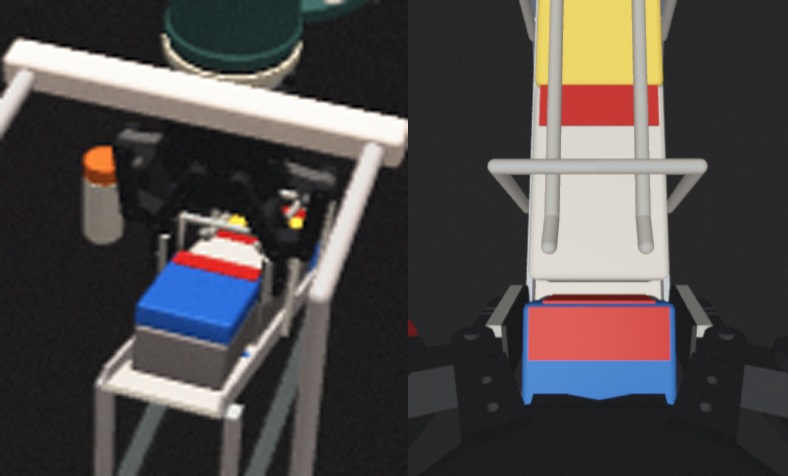

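>>> {"api": "play_rows", "payload": {"plan": [{"claw": 0.6,"slide": [0,0,-2.5],"yaw": 0},{"claw": 0.6,"slide": [0,0,-2.5],"yaw": 0},{"claw": 0.6,"slide": [0,0,-2],"yaw": 0},{"claw": 0.6,"slide": [0,0,0],"yaw": 0}]}}

```text
clock: 36.42
tcp_pos: [609.3, 91.3, 136.1]
tool_rot: [[0.051, 0.999, -0.0], [0.999, -0.051, -0.0], [-0.0, -0.0, -1.0]]
ft_force: [-2.6, -0.5, 1.0]
finger_gap: 59.3
```

```bash
python3 -c "
from h import *
look(26)"
```

```text
36.425 [609.27  91.28 136.05] [-2.64 -0.49  1.02] [0.04  0.204 0.006]
```

View pics/c26.png

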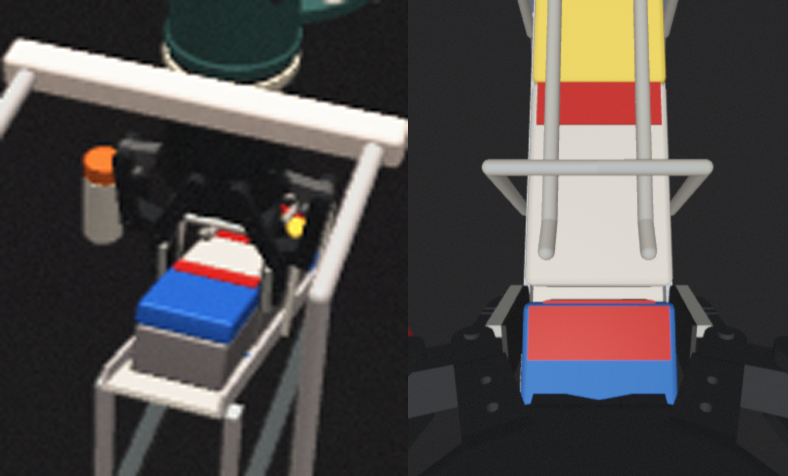

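>>> {"api": "play_rows", "payload": {"plan": [{"claw": 0.6,"slide": [0,0,-1.5],"yaw": 0},{"claw": 0.6,"slide": [0,0,-1.3],"yaw": 0},{"claw": 0.6,"slide": [0,0,0],"yaw": 0}]}}

```text
clock: 36.9
tcp_pos: [609.3, 91.3, 133.6]
tool_rot: [[0.051, 0.999, 0.0], [0.999, -0.051, -0.0], [-0.0, 0.0, -1.0]]
ft_force: [-3.1, 0.2, 4.8]
finger_gap: 59.5
```

>>> {"api": "play_rows", "payload": {"plan": [{"claw": 0.6,"slide": [0,0,-0.8],"yaw": 0},{"claw": 0.6,"slide": [0,0,0],"yaw": 0}]}}

```text
clock: 37.15
tcp_pos: [609.3, 91.3, 133.6]
tool_rot: [[0.051, 0.999, 0.001], [0.999, -0.051, -0.0], [-0.0, 0.001, -1.0]]
ft_force: [-6.2, 0.3, 9.3]
finger_gap: 59.4
```

>>> {"api": "play_rows", "payload": {"plan": [{"claw": 0.6,"slide": [0,0,-0.8],"yaw": 0},{"claw": 0.6,"slide": [0,0,0],"yaw": 0}]}}

```text
clock: 37.4
tcp_pos: [609.3, 91.3, 133.6]
tool_rot: [[0.051, 0.999, 0.001], [0.999, -0.051, -0.0], [-0.0, 0.001, -1.0]]
ft_force: [-9.2, 0.6, 15.5]
finger_gap: 59.2
```

>>> {"api": "play_rows", "payload": {"plan": [{"claw": 0.6,"slide": [0,0,1.2],"yaw": 0},{"claw": 0.6,"slide": [0,0,0],"yaw": 0}]}}

```text
clock: 37.65
tcp_pos: [609.3, 91.3, 133.6]
tool_rot: [[0.051, 0.999, 0.0], [0.999, -0.051, -0.0], [-0.0, 0.0, -1.0]]
ft_force: [-5.3, 0.4, 8.3]
finger_gap: 59.2
```

Run:
```python
from h import *
look(27)
a=cv2.resize(cv2.imread('pics/s27.png')[270:340,300:370],None,fx=8,fy=8,interpolation=cv2.INTER_CUBIC)
cv2.imwrite('pics/s27z.png',a)
b=cv2.resize(cv2.imread('pics/w27.png')[270:420,200:450],None,fx=3,fy=3,interpolation=cv2.INTER_CUBIC)
cv2.imwrite('pics/w27z.png',b)
```

```text
37.65 [609.27  91.27 133.6 ] [-5.34  0.39  8.3 ] [0.003 0.475 0.015]
```

View pics/s27z.png

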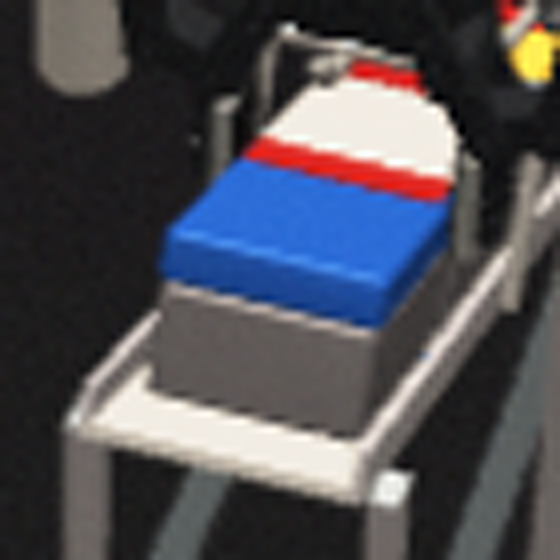

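View pics/w27z.png

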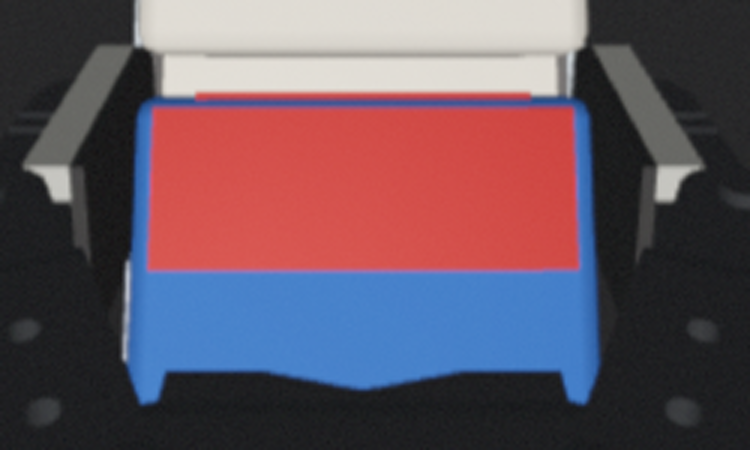

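Run:
```python
from h import *
c=cal("w27"); cs=cal("s27")
g=lambda x,y:(200+(x+.5)/3-.5,270+(y+.5)/3-.5); h=lambda x,y:(300+(x+.5)/8-.5,270+(y+.5)/8-.5)
pc=(451.7,98.9,np.radians(-2.8))
# box pts (box frame x from latch end, y, z); unknown xl,zl (latch bottom, chute), tilt dphi (uphill end up +), y0
obs=[(c,(0,-29.5,46),g(140,102)),(c,(0,29.5,46),g(587,102)),(c,(21,-27,46),g(148,270)),(c,(21,27,46),g(580,270)),
(cs,(90,-29,46),h(165,243)),(cs,(90,29,46),h(383,290)),(cs,(90,-30,0),h(160,395)),(cs,(90,30,0),h(362,437)),(cs,(0,29,46),h(455,190))]
def f(q,full=False):
    xl,zl,y0,d=q; r=[]
    for cc,m,px in obs:
        P=(xl+m[0]*np.cos(d)-m[2]*np.sin(d),y0+m[1],zl+m[0]*np.sin(d)+m[2]*np.cos(d))
        r+=list(proj(0,chute2w(pc,[P]),cc)[0]-px)
    return r
s=least_squares(f,[184,0,0,0],loss='soft_l1',f_scale=2); print(s.x[:3].round(2),np.degrees(s.x[3]).round(2)); print(np.array(s.fun).reshape(-1,2).round(1).tolist())
r=f(s.x); print(np.array(r).reshape(-1,2).round(1).tolist())
```

```text
[188.22  -1.37   0.5 ] -0.55
[[-0.8, 0.3], [0.7, -0.0], [1.2, 0.1], [-1.5, -0.2], [0.6, -1.5], [0.9, -0.9], [-2.5, 0.5], [0.4, 2.2], [1.4, -0.7]]
[[-0.8, 0.3], [0.7, -0.0], [1.2, 0.1], [-1.5, -0.2], [0.6, -1.5], [0.9, -0.9], [-2.5, 0.5], [0.4, 2.2], [1.4, -0.7]]
```

>>> {"api": "play_rows", "payload": {"plan": [{"claw": 0.6,"slide": [0,0,0.8],"yaw": 0},{"claw": 0.6,"slide": [0,0,0],"yaw": 0},{"claw": 0.9,"slide": [0,0,0],"yaw": 0},{"claw": 0.9,"slide": [0,0,0],"yaw": 0},{"claw": 0.9,"slide": [0,0,0],"yaw": 0},{"claw": 0.9,"slide": [0,0,0],"yaw": 0},{"claw": 0.9,"slide": [0,0,0],"yaw": 0}]}}

```text
clock: 38.62
tcp_pos: [609.3, 91.3, 133.9]
tool_rot: [[0.051, 0.999, 0.0], [0.999, -0.051, -0.0], [-0.0, 0.0, -1.0]]
ft_force: [-0.7, -0.0, -0.5]
finger_gap: 77.0
```

```bash
python3 -c "
from h import *
look(28)"
```

```text
38.625 [609.25  91.28 133.85] [-0.7  -0.   -0.45] [ 0.011  0.043 -0.016]
```

View pics/c28.png

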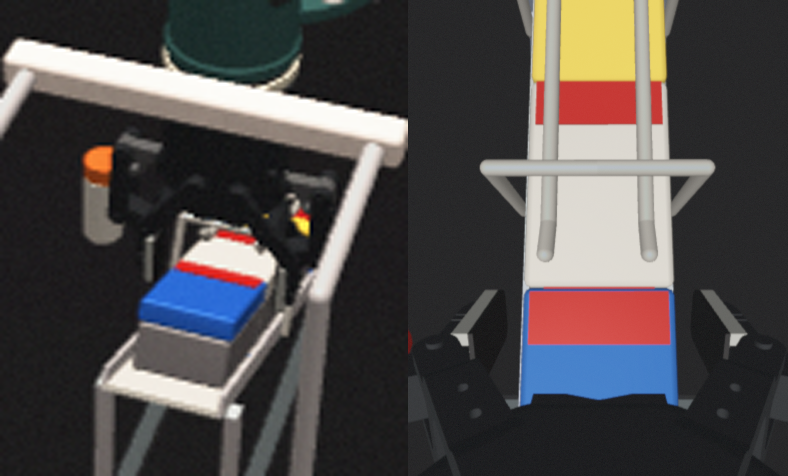

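>>> {"api": "play_rows", "payload": {"plan": [{"claw": 1,"slide": [0,0,25],"yaw": 0},{"claw": 1,"slide": [-5,0,40],"yaw": 0},{"claw": 1,"slide": [-40,0,40],"yaw": 0},{"claw": 1,"slide": [-40,-20,30],"yaw": 0},{"claw": 1,"slide": [-30,-50,30],"yaw": 0},{"claw": 1,"slide": [-20,-54,20],"yaw": 0},{"claw": 1,"slide": [0,-54,0],"yaw": 0},{"claw": 1,"slide": [0,-54,0],"yaw": 0},{"claw": 1,"slide": [0,0,0],"yaw": 0},{"claw": 1,"slide": [0,0,0],"yaw": 0}]}}

```text
clock: 39.98
tcp_pos: [475.3, -138.0, 317.3]
tool_rot: [[0.052, 0.999, -0.0], [0.999, -0.052, 0.001], [0.001, -0.0, -1.0]]
ft_force: [-1.2, -0.3, -0.6]
finger_gap: 85.3
```

Run:
```python
from h import *
look(29); shot("t29","top")
a=cv2.resize(cv2.imread('pics/s29.png')[210:345,260:410],None,fx=4,fy=4,interpolation=cv2.INTER_CUBIC)
cv2.imwrite('pics/s29z.png',a)
d=cv2.absdiff(cv2.imread('pics/s29.png'),cv2.imread('pics/scene0.png')).max(2)
cv2.imwrite('pics/d29.png',d)
```

```text
39.975 [ 475.32 -138.04  317.31] [-1.24 -0.25 -0.56] [ 0.023 -0.011  0.009]
```

View pics/s29z.png

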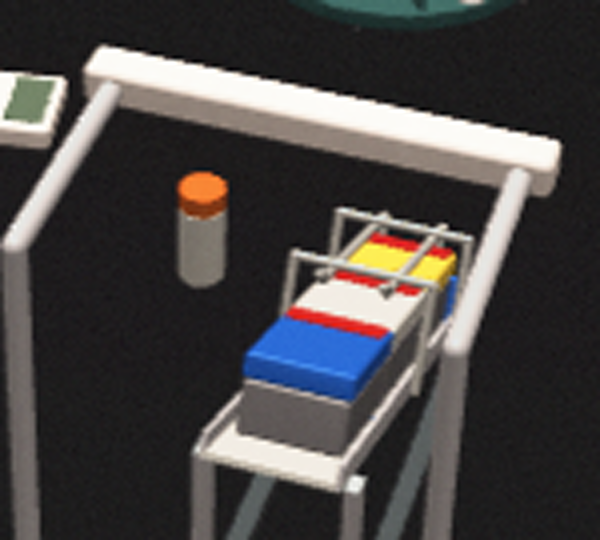

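View pics/d29.png

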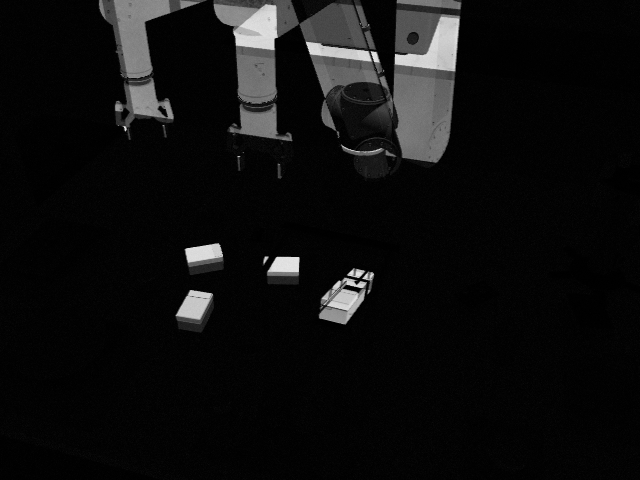

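View pics/t29.png

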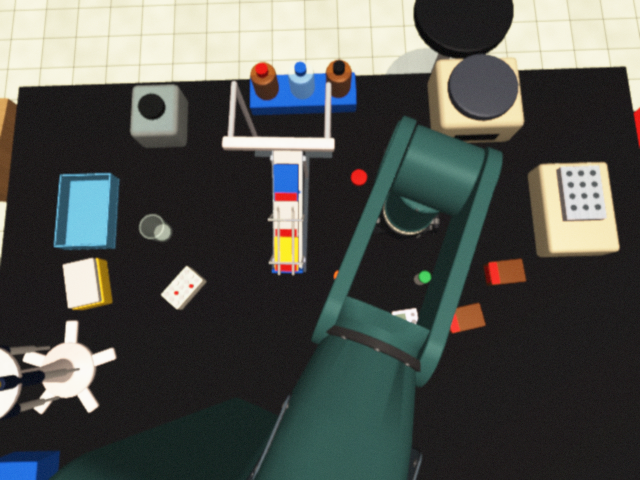

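The queue from the stop up is yellow, white, blue, with every red latch end downhill. The difference image shows that only the three boxes and the arm moved, so I am handing in.

```bash
python3 -c "
from h import *
print(finish_job()); print(get_state()['clock'])"
```

```text
the job is handed in; nothing more can be done
None
the job is handed in; nothing more can be done
```

I loaded the three boxes in the order yellow, white, blue, and handed the job in at about 40 s. They now queue from the stop up in that order, each with its red latch end downhill and resting against the stop or the box before it.

**How it was done:** the moves could not tilt the gripper, so it stayed vertical just in front of the light bar. I gripped each box near its latch end and lowered it gently until its uphill edge met the lane floor. It then turned in the pads until it lay flat on the floor. I released each one only when the contact force rose sharply with the box flat, at 12–20 N or less. The blue box was set down about 6 mm above the white one and slid the rest of the way.

**Checks at the end:**
- **Queue:** the scene, top and wrist pictures show the order and the latch ends as asked. For the blue box I also checked before release that it lay within about 0.6° of flat.
- **Other objects:** comparing the scene pictures from before and after shows only the three boxes and the arm changed. The tubes, the rack and the other objects visible there stood where they were.
- **Light bar:** no sudden force appeared near it. The smallest gap was about 5 mm by my estimate, not measured directly.

**Disagreements and limits:**
- **Bar reading:** I first read the bar as tilted with the lane. A closer look at the same picture showed it upright, which left more room in front of it.
- **Small offsets:** my separate lane measurements differed by 2–5 mm, and some moves stopped up to 30 mm short and were corrected.
- **Contact with the white box:** I closed the fingers lightly towards the white box once after it was queued, to centre it. The picture afterwards showed it centred and still in place.

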